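Put the sockets back and nest the sorting trays

ROBOT

A 6-joint arm with a two-finger parallel gripper is mounted at the origin on the work surface. World frame = base frame: x ahead of the robot, y to its left, z up, the work surface at z = 0. Lengths are in m, angles in rad, forces in N, time in s.
With the tool pointing down it reaches from about 0.25 to 0.775 m from the base axis. Payload 4 kg.
Tool frame: the origin (TCP) lies at the very end of the fingers, on their centre line; the grasp point (between the pads) lies 19 mm behind it; y points along the fingers, x is the direction in which the jaws open and shut, and the axes are right-handed (so a half turn about y gives the same grasp; the last joint's range is limited). The gripper opens to 94 mm and grips with 3 to 60 N. Pads are 16 mm wide; open, the fingers measure 119 mm over their backs; the gripper's body (75 mm by 177 mm) begins 78 mm behind the grasp point.
Start: joints at [1.236, 0.087, 1.371, -0, 1.684, -0.103], TCP at [0.126, 0.535, 0.178] pointing down, gripper open.
Joint ranges: [-3.1, 3.1], [-0.76, 2.03], [0.27, 2.55], [-1.08, 4.22], [0.17, 2.65], [-2.57, 2.57]. Speed limits (rad/s): [2.79, 2.79, 3.14, 3.14, 3.14, 3.14].

INTERFACE

Orientations are given as [roll, pitch, yaw] about the fixed x, y, z axes, in that order (R = Rz(yaw) Ry(pitch) Rx(roll)).
In Python, from bench import robot gives the robot as it stands.
- The arm moves only by the shell command python3 -m handwheel 'ROWS' [OPENING]. ROWS is JSON, a list of rows, each an object with "delta_pos": the shift along the tool's x, y, z in mm, a list of three; "yaw": the turn about the tool's y in rad. A call has 1 to 12 rows; each row is the pose to reach, as a shift and turn from the pose commanded when the call began, along the tool's axes at that moment; what a row does not reach only later rows make up. A row lasts 1/10 s, in which the tool goes at most 50 mm and 8.59 degrees, less where a joint would pass 70% of its speed; a pose out of reach is approached as far as the arm can. A call with a gripper value outside its range is refused whole. OPENING is the closure in counts, from 0 (fully open) to 255 (shut), set as the call begins (- or left out, the last holds). The fingers move at their own pace and stop on an object; the grip force is fixed at half the most. Time passes only in rows, so rows that repeat a pose let the fingers close. It gives the time, the measured TCP pose, the force and the opening at its end, in the units of the state.
- robot.get_obs(): the state, without advancing time (a new reading comes with each control period).
- robot.snapshot(name): name is "scene" or "top" or "wrist"; returns a dict with "image" (384x512x3 uint8, red, green, blue), "fx", "fy", "cx", "cy" (pixels), "k1" (the pictures are not rectified: a ray, as slopes to the right and down, at radius r is drawn at 1 + k1 r^2 times it, then the intrinsics apply), "rvec" (rotation vector, rad) and "tvec" (3), from world to camera coordinates, as OpenCV has them. Camera axes: x right, y down, z forward; pixel columns grow to the right and rows downward; lengths in m; the calibration is good to about 2 mm. A picture is of the moment at which its call begins. There is no depth.
- robot.close_job(): hands the job in, once; it reports no verdict.
The state is a dict: "time": time; "joint_positions": joint angles; "qvel": joint speeds; "joint_torque": joint torques, N m; "tool_pos": TCP position; "ee_rot": TCP orientation; "wrist_force": force on the tool from outside, world axes, zero at the start; "wrist_torque": the same for the moment, N m; "width": finger opening in m.
Only numpy, scipy, OpenCV 4.12 (cv2) and the standard library are available. Lean on these libraries where they do the work, as an engineer would, in place of code of your own. Each camera call takes 0.05 s, during which the arm holds its last target.

TASK

Clear the bench: stand the loose sockets upright back in the wooden block, smallest first and then in order of size, each in its own hole (one dot for the smallest size up to four dots for the largest; the hole of a socket that is not there stays empty). Nest all the other sorting trays, once they are empty, on the one that stands on the rubber mat, each turned the same way and pushed fully home, so that they make one level stack, which stays on the mat. Do not disturb the glue bottle, tape measure, brass bracket or screwdriver.

Things in the scene. Friction and masses are not known exactly. Their poses are not given: they have to be found in the camera images.
- base_c (a point): bottom tray, grey plastic, empty, loose on the rubber mat; all trays are alike: 120 x 60 x 28 mm, about 110 g. Point 14 mm above the underside; x to the nose, y across, z up. From above: parallel sides 60 apart from x -54 to +22, then a nose tapering to a lip 20 wide at x +66. Walls 2.5; the upper 16 mm is an upright band, 60 across the sides: grip there
- tray1_c (a point): tray like the bottom one, same point and axes, any heading. May hold up to two standing sockets, near x -23 and +21 mm, y 0; floor 2.5 thick. Its lower 12 mm is stepped in 4 mm at the shoulder, 7 at the foot: pointing the same way, it drops into the mouth of a tray below (1.7 mm play when home, 4 at the start) until shoulder meets rim, 16 mm above it; turned wrongly it does not
- tray2_c (a point): another such tray, same point and axes, any heading; may hold up to two standing sockets like tray 1
- tray3_c (a point): another such tray, same point and axes, any heading; empty; may be absent
- tray4_c (a point): another such tray, same point and axes, any heading; empty; may be absent
- socket1_c (a point): deep steel socket, an upright cylinder 17 mm in diameter and 48 mm high, standing in one of the trays (its upper part stands above the 28 mm rim); point at its centre, half-way up; z along its axis, x and y arbitrary. May be absent.
- socket2_c (a point): deep steel socket, an upright cylinder 22 mm in diameter and 53 mm high, standing in one of the trays (its upper part stands above the 28 mm rim); point at its centre, half-way up; z along its axis, x and y arbitrary. May be absent.
- socket3_c (a point): deep steel socket, an upright cylinder 27 mm in diameter and 58 mm high, standing in one of the trays (its upper part stands above the 28 mm rim); point at its centre, half-way up; z along its axis, x and y arbitrary. May be absent.
- socket4_c (a point): deep steel socket, an upright cylinder 32 mm in diameter and 63 mm high, standing in one of the trays (its upper part stands above the 28 mm rim); point at its centre, half-way up; z along its axis, x and y arbitrary. May be absent.
- hole1 (a point): centre of the mouth of the hole marked with 1 dot in the wooden socket block: round, 21 mm wide, 22 mm deep, for the 17 mm socket, which stands upright in it. The block is fixed, 60 x 190 x 32 mm high; x of this point is across it, y along the row (holes 2, 3, 4 follow towards -y, 40 to 50 mm apart), z up.
- hole2 (a point): centre of the mouth of the hole marked with 2 dots in the wooden socket block: round, 26 mm wide, 22 mm deep, for the 22 mm socket, which stands upright in it. Axes as for hole 1.
- hole3 (a point): centre of the mouth of the hole marked with 3 dots in the wooden socket block: round, 31 mm wide, 22 mm deep, for the 27 mm socket, which stands upright in it. Axes as for hole 1.
- hole4 (a point): centre of the mouth of the hole marked with 4 dots in the wooden socket block: round, 36 mm wide, 22 mm deep, for the 32 mm socket, which stands upright in it. Axes as for hole 1.
- mat: black rubber mat fixed on the bench, 180 x 120 x 3 mm, under the bottom tray; origin at the centre of its underside, x along its length
- glue: bystander: white glue bottle, 40 mm in diameter, 120 mm high, origin under its centre
- tape: bystander: black tape measure, 70 x 42 x 66 mm, origin under its centre
- bracket: bystander: bent brass rod, 8 mm thick, about 150 x 70 mm, lying flat; origin at its middle
- driver: bystander: screwdriver, 190 mm long, lying flat, origin at its middle

How it is judged:
On the way, in this order (a step that is already met when the one before it is completed fails the run):
1. the 17 mm socket stands in the hole with 1 dot(s) (horizontal distance between socket1_c and hole1 below 0.006 m and angle between socket1_c's own z axis and vertical below 0.12 rad and z of socket1_c in the frame of hole1 below 0.006 m), for 0.2 s.
2. the 22 mm socket stands in the hole with 2 dot(s) (horizontal distance between socket2_c and hole2 below 0.006 m and angle between socket2_c's own z axis and vertical below 0.12 rad and z of socket2_c in the frame of hole2 below 0.0085 m), for 0.2 s.
3. the 27 mm socket stands in the hole with 3 dot(s) (horizontal distance between socket3_c and hole3 below 0.006 m and angle between socket3_c's own z axis and vertical below 0.12 rad and z of socket3_c in the frame of hole3 below 0.011 m), for 0.2 s.
4. the 32 mm socket stands in the hole with 4 dot(s) (horizontal distance between socket4_c and hole4 below 0.006 m and angle between socket4_c's own z axis and vertical below 0.12 rad and z of socket4_c in the frame of hole4 below 0.0135 m), for 0.2 s.
At the end, for the whole second after the job is handed in: Each socket is upright (7 deg) in its own hole, within 6 mm of its axis and 4 mm of its bottom; each tray is nested: within 10 mm and 8.5 deg of the bottom tray, tilt under 3 deg, height a whole number of 16 mm steps (3 mm); bottom tray level and within 30 mm of the mat's middle (all of step 1 and all of step 2 and all of step 3 and all of step 4 and horizontal distance between each of tray1_c, tray2_c, tray3_c, tray4_c and base_c below 0.01 m and angle between the x axis of each of tray1_c, tray2_c, tray3_c, tray4_c and the x axis of base_c, either way round below 0.15 rad and angle between each of tray1_c, tray2_c, tray3_c, tray4_c's own z axis and vertical below 0.05 rad and (z of tray1_c in the frame of base_c between 0.013 and 0.019 m or z of tray1_c in the frame of base_c between 0.029 and 0.035 m or z of tray1_c in the frame of base_c between 0.045 and 0.051 m or z of tray1_c in the frame of base_c between 0.061 and 0.067 m) and (z of tray2_c in the frame of base_c between 0.013 and 0.019 m or z of tray2_c in the frame of base_c between 0.029 and 0.035 m or z of tray2_c in the frame of base_c between 0.045 and 0.051 m or z of tray2_c in the frame of base_c between 0.061 and 0.067 m) and (z of tray3_c in the frame of base_c between 0.013 and 0.019 m or z of tray3_c in the frame of base_c between 0.029 and 0.035 m or z of tray3_c in the frame of base_c between 0.045 and 0.051 m or z of tray3_c in the frame of base_c between 0.061 and 0.067 m) and (z of tray4_c in the frame of base_c between 0.013 and 0.019 m or z of tray4_c in the frame of base_c between 0.029 and 0.035 m or z of tray4_c in the frame of base_c between 0.045 and 0.051 m or z of tray4_c in the frame of base_c between 0.061 and 0.067 m) and horizontal distance between base_c and mat below 0.03 m and angle between base_c's own z axis and vertical below 0.04 rad); the robot touches nothing.
It fails at once if the glue bottle is moved by more than 30 mm (distance of glue from where it was at the start of the episode above 0.03 m).
It fails at once if the tape measure is moved by more than 30 mm (distance of tape from where it was at the start of the episode above 0.03 m).
It fails at once if the brass bracket is moved by more than 30 mm (distance of bracket from where it was at the start of the episode above 0.03 m).
It fails at once if the screwdriver is moved by more than 30 mm (distance of driver from where it was at the start of the episode above 0.03 m).
Of socket1, socket2, socket3, socket4 only 3 to 4 are there at a start; the rules pass over those that are not, and their reading is None.
Of tray3, tray4 only 1 to 2 are there at a start; the rules pass over those that are not, and their reading is None.
At some moment in a run one of tray3, tray4 may be knocked a few centimetres aside while the robot is not near it.
It also fails if it takes over 192 s, if anything falls off the work surface, if the arm or the gripper's body presses on something with over 40 N, if the wrist force passes 120 N, or if a joint passes its speed limit or range.

## Working session

There is one attempt and no reset: what is moved stays moved. The work goes in short steps, Python scripts to look and compute and a shell command to move; the robot and the scene stay as the last step left them, time stands still between calls to the robot, and variables do not carry over. Pictures are saved under pics/ and viewed, and the job is handed in when it is done.

```bash
ls; mkdir -p pics; python3 - <<'E'
from bench import robot
import cv2
o=robot.get_obs()
print({k:o[k] for k in ('time','tool_pos','ee_rot','width','wrist_force')})
for n in('top','scene','wrist'):
    s=robot.snapshot(n)
    cv2.imwrite(f'pics/{n}0.png',cv2.resize(s['image'][:,:,::-1],None,fx=1.5,fy=1.5))
    print(n,{k:s[k] for k in s if k!='image'})
E
```

```text
pics
{'time': 0.0, 'tool_pos': array([0.12614399, 0.53469168, 0.17649138]), 'ee_rot': array([-1.57060125,  0.00226466,  1.33905369]), 'width': 0.09407816777241353, 'wrist_force': array([-0.34093928, -0.03559732,  0.25830194])}
top {'fx': 382.18703833900685, 'fy': 382.18703833900685, 'cx': 257.6698444250458, 'cy': 184.35335078521072, 'k1': -0.12776719540724932, 'rvec': array([ 2.17356795, -2.15359236,  0.13537227]), 'tvec': array([-0.02365362,  0.61372525,  1.53862023])}
scene {'fx': 356.80046822373833, 'fy': 356.80046822373833, 'cx': 257.60063181779424, 'cy': 191.19027617604078, 'k1': 0.03770686639640477, 'rvec': array([ 0.70871678,  2.47058879, -1.31379382]), 'tvec': array([ 0.50786888, -0.11519896,  1.48873352])}
wrist {'fx': 312.7716207243112, 'fy': 312.7716207243112, 'cx': 258.71024993897663, 'cy': 195.43656710043786, 'k1': -0.07574556289131874, 'rvec': array([-2.28376363, -1.8076584 , -0.2484244 ]), 'tvec': array([-0.54910009, -0.03011701,  0.39381233])}
```

View pics/top0.png

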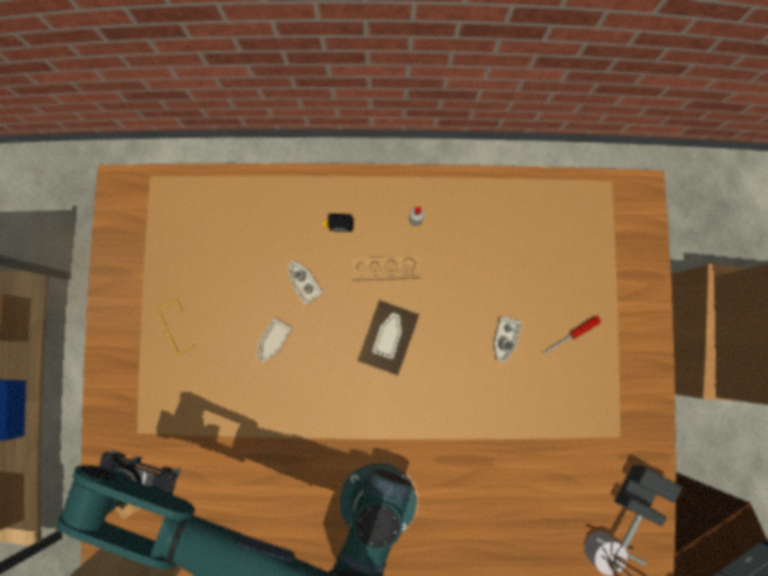

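View pics/scene0.png

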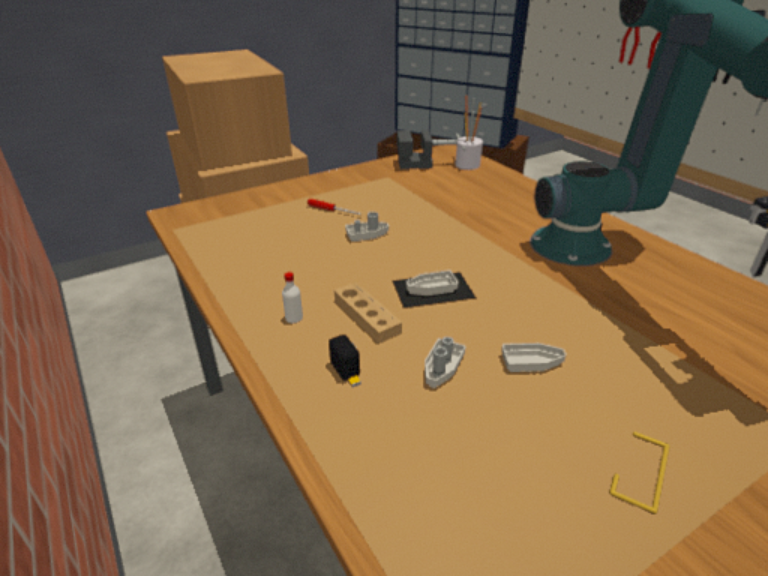

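View pics/wrist0.png

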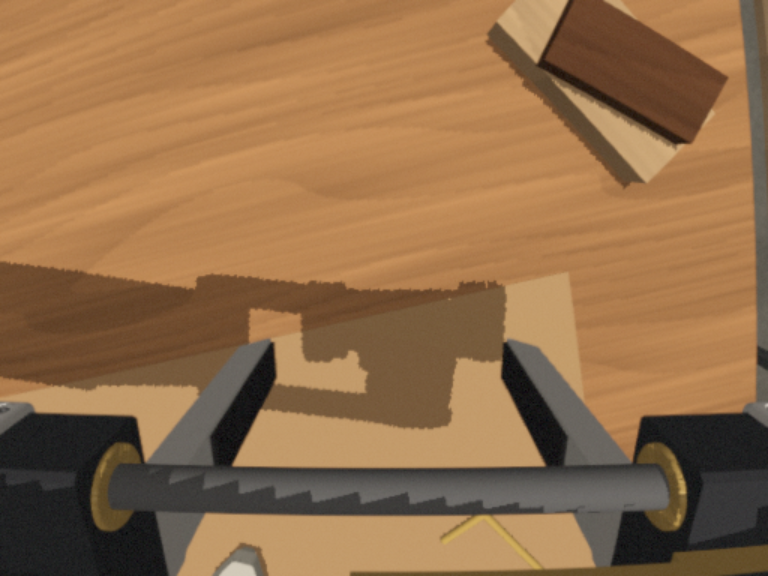

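The top view shows the block with its four holes at about (385,266), the mat and base at (389,336), the two socket trays at (304,282) and (507,338), and one empty tray at (274,340). All of these are 1.5x pixels. Next come helpers and coarse localisation.

```bash
cat > h.py <<'E'
import numpy as np, cv2
from bench import robot
from scipy.spatial.transform import Rotation as Ro
def snap(n): return robot.snapshot(n)
def proj(s,P):
    P=np.atleast_2d(P); R=Ro.from_rotvec(s['rvec']).as_matrix(); c=P@R.T+s['tvec']
    xy=c[:,:2]/c[:,2:]; r2=(xy**2).sum(1,keepdims=True); xy=xy*(1+s['k1']*r2)
    return xy*[s['fx'],s['fy']]+[s['cx'],s['cy']]
def ray(s,p):
    p=np.atleast_2d(np.float64(p)); K=np.array([[s['fx'],0,s['cx']],[0,s['fy'],s['cy']],[0,0,1]])
    u=cv2.undistortPoints(p.reshape(-1,1,2),K,np.array([s['k1'],0,0,0,0.])).reshape(-1,2)
    R=Ro.from_rotvec(s['rvec']).as_matrix()
    d=np.c_[u,np.ones(len(u))]@R; o=-R.T@s['tvec']; return o,d
def cast(s,p,z):
    o,d=ray(s,p); return o+d*((z-o[2])/d[:,2:])
def crop(s,x0,y0,x1,y1,f,name,pts=()):
    im=cv2.resize(s['image'][y0:y1,x0:x1,::-1],None,fx=f,fy=f,interpolation=cv2.INTER_CUBIC)
    for p in pts: cv2.circle(im,(int((p[0]-x0+.5)*f),int((p[1]-y0+.5)*f)),3,(0,0,255),1)
    cv2.imwrite('pics/'+name,im)
def pose():
    o=robot.get_obs(); R=Ro.from_euler('xyz',o['ee_rot']).as_matrix()
    return o,np.array(o['tool_pos']),R
def go(x,y,z,yaw=None):
    """print delta_pos(mm)/yaw to reach TCP x,y,z with world yaw of tool x axis (mod pi)"""
    o,p,R=pose(); d=R.T@(np.array([x,y,z])-p)*1000
    cur=np.arctan2(R[1,0],R[0,0]); dy=0
    if yaw is not None: dy=-(((yaw-cur)+np.pi/2)%np.pi-np.pi/2)
    print('t %.1f'%o['time'],'pos',p.round(4),'cur yaw %.3f'%cur,'j6 %.2f'%o['joint_positions'][5],'-> delta',d.round(1),'yaw %.3f'%dy,'alt %.3f'%(dy-np.sign(dy)*np.pi))
E
python3 - <<'E'
from h import *
s=snap('top')
crop(s,170,120,430,260,3,'topc.png')
for n,p,z in [('block',(257,178),.032),('mat',(259,225),.003),('base',(259,224),.02),('T_A',(203,188),.028),('T_B',(338,225),.028),('T_E',(183,226),.02),('glue',(278,143),.08),('tape',(227,148),.06),('brk',(119,218),0),('drv',(381,223),0.01)]:
    print(n,cast(s,p,z).round(3))
w=snap('wrist'); o,p,R=pose()
print('tcp in wrist img',proj(w,p), 'cam pos in tool', R.T@(-Ro.from_rotvec(w['rvec']).as_matrix().T@w['tvec']-p))
print('cam fwd in tool',R.T@Ro.from_rotvec(w['rvec']).as_matrix()[2])
E
```

```text
block [[ 0.641 -0.015  0.032]]
mat [[ 0.448 -0.025  0.003]]
base [[ 0.451 -0.025  0.02 ]]
T_A [[0.598 0.208 0.028]]
T_B [[ 0.449 -0.351  0.028]]
T_E [[0.44  0.289 0.02 ]]
glue [[ 0.779 -0.099  0.08 ]]
tape [[0.76 0.11 0.06]]
brk [[0.469 0.568 0.   ]]
drv [[ 0.458 -0.539  0.01 ]]
tcp in wrist img [[258.6481667  221.30302183]] cam pos in tool [ 0.00030898 -0.20873215  0.07841951]
cam fwd in tool [-0.00119249  0.9619277  -0.27330144]
```

View pics/topc.png

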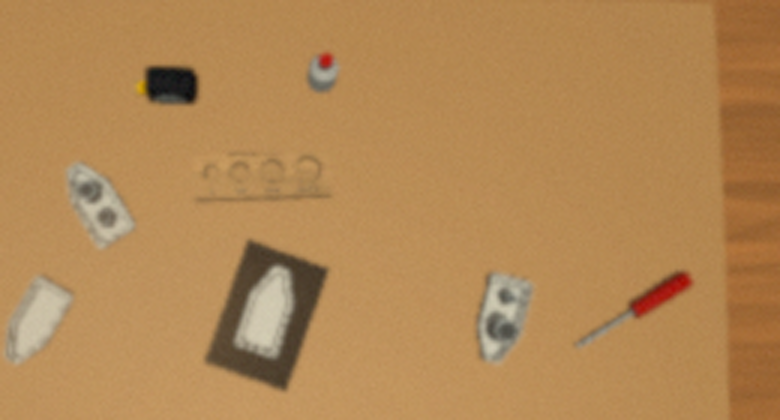

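```bash
python3 - <<'E'
from h import *
go(.57,.19,.25,2.14)
E
```

```text
t 0.2 pos [0.1262 0.535  0.1771] cur yaw 1.339 j6 -0.10 -> delta [-234.   -72.7 -511.1] yaw -0.801 alt 2.341
```

```bash
python3 -m handwheel '[{"delta_pos":[0,-70,-30],"yaw":-0.05},{"delta_pos":[-30,-73,-70],"yaw":-0.15},{"delta_pos":[-50,-73,-115],"yaw":-0.3},{"delta_pos":[-75,-73,-160],"yaw":-0.4},{"delta_pos":[-95,-73,-205],"yaw":-0.5},{"delta_pos":[-115,-73,-250],"yaw":-0.6},{"delta_pos":[-135,-73,-295],"yaw":-0.7},{"delta_pos":[-155,-73,-340],"yaw":-0.8},{"delta_pos":[-175,-73,-385],"yaw":-0.8},{"delta_pos":[-195,-73,-430],"yaw":-0.8},{"delta_pos":[-217,-73,-475],"yaw":-0.8},{"delta_pos":[-234,-73,-511],"yaw":-0.8}]'
python3 -m handwheel '[{"delta_pos":[0,0,0],"yaw":0},{"delta_pos":[0,0,0],"yaw":0}]'
python3 - <<'E'
from h import *
s=snap('wrist'); o,p,R=pose(); print(p,o['ee_rot'])
cv2.imwrite('pics/w1.png',cv2.resize(s['image'][:,:,::-1],None,fx=1.5,fy=1.5))
E
```

```text
time: 1.45
tool_pos: [0.5679, 0.1913, 0.2506]
ee_rot: [-1.571, -0.0, 2.139]
wrist_force: [0.4, -0.7, 0.1]
width: 0.0937
time: 1.65
tool_pos: [0.5669, 0.192, 0.2496]
ee_rot: [-1.569, -0.001, 2.137]
wrist_force: [-0.3, 1.1, -0.0]
width: 0.0943
[0.56628778 0.19297945 0.25029681] [-1.57003462e+00 -1.01264615e-03  2.13867307e+00]
```

View pics/w1.png

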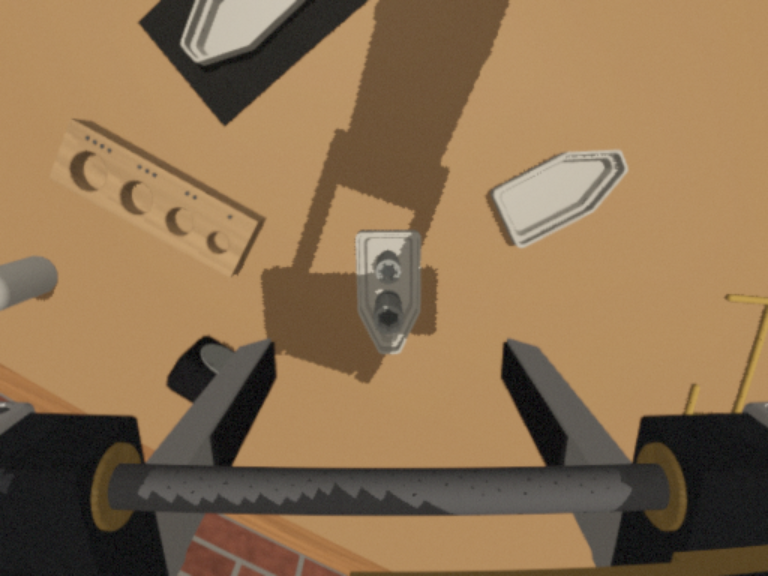

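```bash
python3 - <<'E'
from h import *
s=snap('wrist')
np.save('pics/w1.npy',s,allow_pickle=True)
crop(s,220,140,300,240,6,'w1s.png')
crop(s,30,75,180,190,5,'w1b.png')
E
```

```text
(no output)
```

View pics/w1s.png

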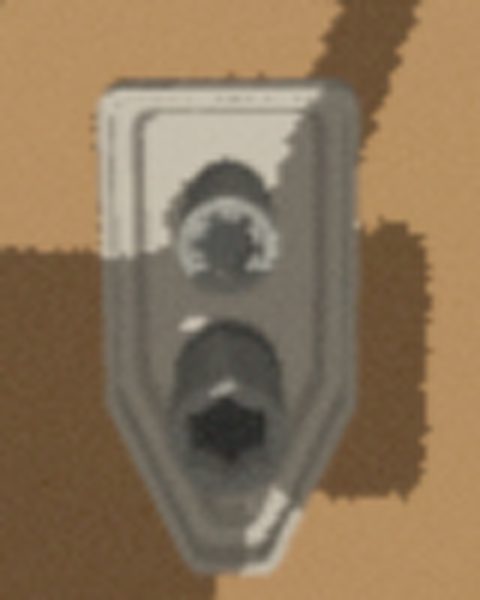

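View pics/w1b.png

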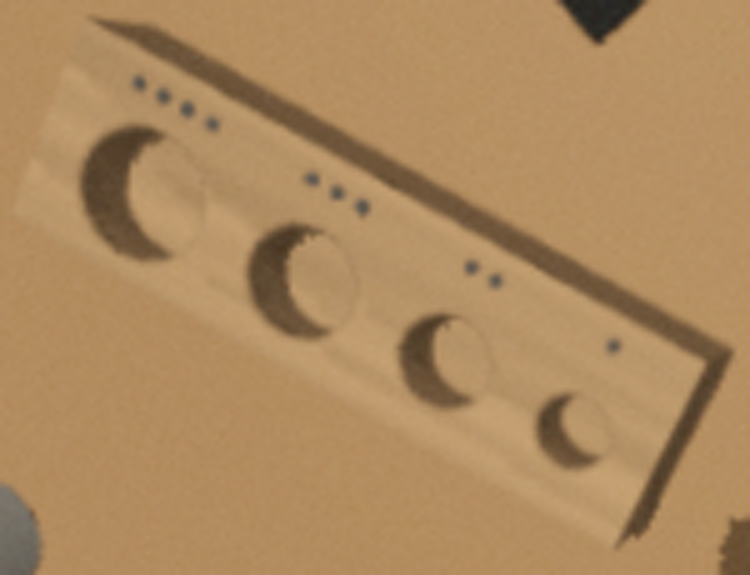

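```bash
python3 - <<'E'
from h import *
s=np.load('pics/w1.npy',allow_pickle=True).item()
c=lambda P,x0,y0,f: np.array(P,float)/f-.5+[x0,y0]
H=cast(s,c([(573,430),(446,361),(303,281),(143,192)],30,75,5),.032); print('holes',H.round(4)); print(np.linalg.norm(np.diff(H,axis=0),axis=1))
# ring widths
for z,l,r,m in[(.0555,(178,242),(279,242),(228,242)),(.0605,(173,430),(283,430),(230,432))]:
    P=cast(s,c([l,r,m],220,140,6),z); print(np.linalg.norm(P[0]-P[1]),P[:].round(4))
# tray A outline rim z=.028
P=cast(s,c([(100,95),(355,95),(105,390),(355,400),(192,570),(268,572)],220,140,6),.028); print(P.round(4))
ax=(P[4]+P[5]-P[0]-P[1])/2; print('len',np.linalg.norm(ax),'head',np.arctan2(ax[1],ax[0]), np.linalg.norm(P[0]-P[1]))
# other vantage B
E
```

```text
holes [[ 0.6456  0.0533  0.032 ]
 [ 0.6475  0.0139  0.032 ]
 [ 0.6492 -0.0305  0.032 ]
 [ 0.6513 -0.0804  0.032 ]]
[0.03938115 0.04449092 0.04997848]
0.022269794605173088 [[0.5855 0.1892 0.0555]
 [0.5735 0.208  0.0555]
 [0.5796 0.1985 0.0555]]
0.02464077668582783 [[0.6216 0.2107 0.0605]
 [0.6084 0.2315 0.0605]
 [0.6152 0.2217 0.0605]]
[[0.5715 0.1582 0.028 ]
 [0.5398 0.2078 0.028 ]
 [0.6317 0.1964 0.028 ]
 [0.6014 0.2485 0.028 ]
 [0.66   0.2389 0.028 ]
 [0.6503 0.2551 0.028 ]]
len 0.11830862925908203 head 0.5717626914008437 0.05885201218061798
```

```bash
python3 - <<'E'
from h import *
go(.45,-.34,.22,1.33)
E
```

```text
t 1.8 pos [0.5659 0.1936 0.2508] cur yaw 2.140 j6 -1.91 -> delta [-387.    30.6  385.2] yaw 0.810 alt -2.332
```

```bash
python3 -m handwheel '[{"delta_pos":[-20,0,20],"yaw":0.1},{"delta_pos":[-52,0,52],"yaw":0.25},{"delta_pos":[-87,0,87],"yaw":0.4},{"delta_pos":[-122,0,122],"yaw":0.5},{"delta_pos":[-157,10,157],"yaw":0.6},{"delta_pos":[-192,20,192],"yaw":0.7},{"delta_pos":[-227,30,227],"yaw":0.81},{"delta_pos":[-262,30,262],"yaw":0.81},{"delta_pos":[-297,30,297],"yaw":0.81},{"delta_pos":[-332,30,332],"yaw":0.81},{"delta_pos":[-365,30,365],"yaw":0.81},{"delta_pos":[-387,30,385],"yaw":0.81}]'
python3 -m handwheel '[{"delta_pos":[0,0,0],"yaw":0},{"delta_pos":[0,0,0],"yaw":0}]'
python3 - <<'E'
from h import *
s=snap('wrist'); o,p,R=pose(); print(p,o['ee_rot'])
np.save('pics/w2.npy',s,allow_pickle=True)
cv2.imwrite('pics/w2.png',cv2.resize(s['image'][:,:,::-1],None,fx=1.5,fy=1.5))
E
```

```text
time: 2.95
tool_pos: [0.4496, -0.3416, 0.2213]
ee_rot: [-1.572, 0.001, 1.329]
wrist_force: [1.0, 0.4, -0.2]
width: 0.0939
time: 3.15
tool_pos: [0.4507, -0.3392, 0.2211]
ee_rot: [-1.571, -0.001, 1.33]
wrist_force: [0.5, -0.4, 0.1]
width: 0.0941
[ 0.45093593 -0.33867938  0.22122012] [-1.57158291e+00 -5.82446015e-04  1.33113943e+00]
```

View pics/w2.png

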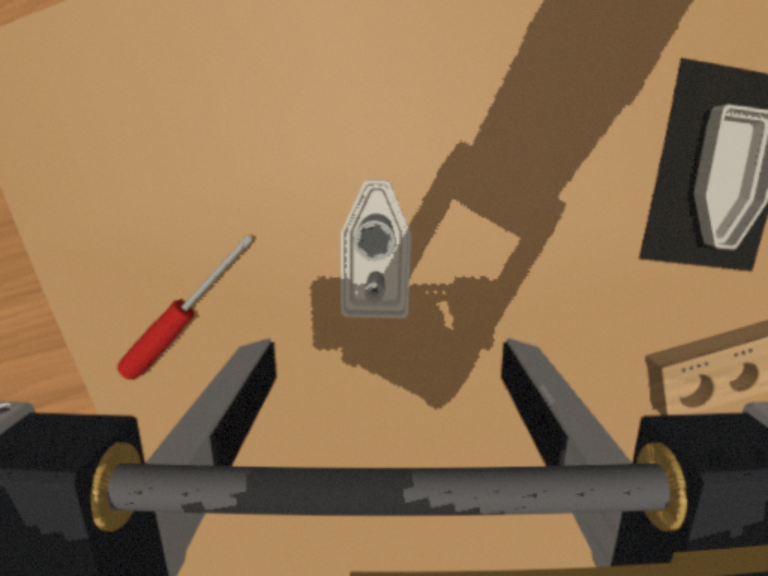

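```bash
python3 - <<'E'
from h import *
s=np.load('pics/w2.npy',allow_pickle=True).item()
crop(s,215,110,285,220,5,'w2s.png')
E
```

```text
(no output)
```

View pics/w2s.png

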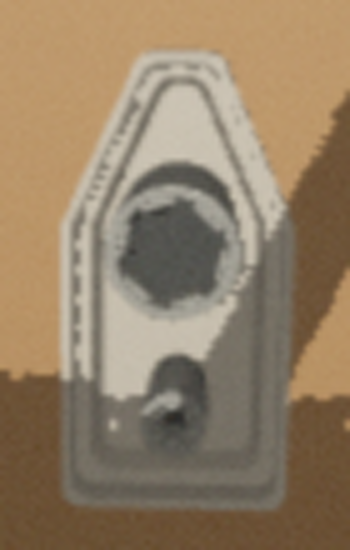

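```bash
python3 - <<'E'
from h import *
s=np.load('pics/w2.npy',allow_pickle=True).item()
c=lambda P,x0,y0,f: np.array(P,float)/f-.5+[x0,y0]
for z,l,r,m in[(.0505,(139,422),(204,422),(171,422)),(.0655,(106,252),(243,252),(175,252))]:
    P=cast(s,c([l,r,m],215,110,5),z); print(np.linalg.norm(P[0]-P[1]),P[2:].round(4))
P=cast(s,c([(63,500),(285,500),(63,215),(292,225),(142,52),(222,52)],215,110,5),.028); print(P.round(4))
ax=(P[4]+P[5]-P[0]-P[1])/2; L=np.linalg.norm(ax); a=np.arctan2(ax[1],ax[0]); print('len',L,'head',a)
m=(P[0]+P[1])/2; u=ax/L
for k in(54-23,54,54+21): print((m+u*k/1000).round(4))
go(0.4735,-.35,.15,a-np.pi/2)
E
```

```text
0.016376698872245563 [[ 0.4744 -0.3578  0.0505]]
0.03219124504175233 [[ 0.4305 -0.3452  0.0655]]
[[ 0.4946 -0.3939  0.028 ]
 [ 0.5089 -0.3355  0.028 ]
 [ 0.42   -0.3734  0.028 ]
 [ 0.4366 -0.3167  0.028 ]
 [ 0.3851 -0.3433  0.028 ]
 [ 0.3899 -0.3238  0.028 ]]
len 0.11843258931922465 head 2.8756966072755152
[ 0.4718 -0.3566  0.028 ]
[ 0.4497 -0.3505  0.028 ]
[ 0.4294 -0.345   0.028 ]
t 3.2 pos [ 0.4509 -0.3387  0.2212] cur yaw 1.331 j6 -2.08 -> delta [ -5.7  71.2 -24.6] yaw 0.026 alt -3.115
```

```bash
python3 - <<'E'
from h import *
go(0.474,-.3575,.10,1.305)
E
```

```text
t 3.2 pos [ 0.4509 -0.3387  0.2212] cur yaw 1.331 j6 -2.08 -> delta [-12.9 121.2 -26.8] yaw 0.026 alt -3.115
```

```bash
python3 -m handwheel '[{"delta_pos":[-5,30,-10],"yaw":0.03},{"delta_pos":[-10,70,-20],"yaw":0.03},{"delta_pos":[-13,100,-27],"yaw":0.03},{"delta_pos":[-13,121,-27],"yaw":0.03},{"delta_pos":[-13,121,-27],"yaw":0.03}]'
python3 - <<'E'
from h import *
s=snap('wrist')
go(0.474,-.3575,.032,1.305)
o,p,R=pose()
crop(s,100,90,420,330,2.4,'w3.png',proj(s,[[.4744,-.3578,.0505],p]))
E
```

```text
time: 3.7
tool_pos: [0.4725, -0.3555, 0.0958]
ee_rot: [-1.564, -0.004, 1.302]
wrist_force: [-0.2, 0.1, -0.2]
width: 0.094
t 3.8 pos [ 0.4734 -0.3568  0.0985] cur yaw 1.302 j6 -2.04 -> delta [-0.6 66.5 -0.9] yaw -0.003 alt 3.138
```

View pics/w3.png

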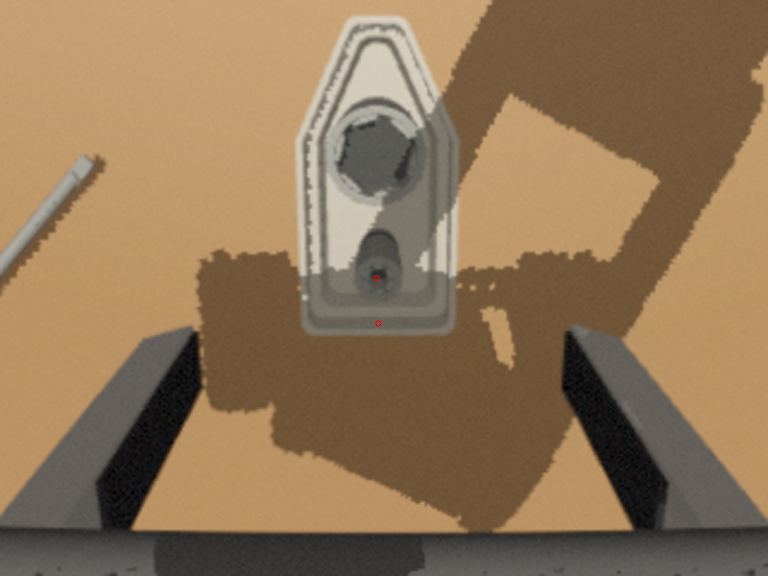

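```bash
python3 -m handwheel '[{"delta_pos":[0,20,0],"yaw":0},{"delta_pos":[0,40,0],"yaw":0},{"delta_pos":[0,55,0],"yaw":0},{"delta_pos":[0,66,0],"yaw":0},{"delta_pos":[0,66,0],"yaw":0},{"delta_pos":[0,66,0],"yaw":0}]'
python3 -m handwheel '[{"delta_pos":[0,0,0],"yaw":0},{"delta_pos":[0,0,0],"yaw":0},{"delta_pos":[0,0,0],"yaw":0},{"delta_pos":[0,0,0],"yaw":0},{"delta_pos":[0,0,0],"yaw":0},{"delta_pos":[0,0,0],"yaw":0},{"delta_pos":[0,0,0],"yaw":0},{"delta_pos":[0,0,0],"yaw":0}]' 255
```

```text
time: 4.35
tool_pos: [0.4739, -0.3598, 0.0345]
ee_rot: [-1.572, 0.0, 1.299]
wrist_force: [-0.4, -0.3, -0.8]
width: 0.0942
time: 5.15
tool_pos: [0.4734, -0.3596, 0.0336]
ee_rot: [-1.571, -0.0, 1.299]
wrist_force: [0.2, 0.9, -0.1]
width: 0.033
```

```bash
python3 -m handwheel '[{"delta_pos":[0,0,0],"yaw":0},{"delta_pos":[0,0,0],"yaw":0},{"delta_pos":[0,0,0],"yaw":0},{"delta_pos":[0,0,0],"yaw":0},{"delta_pos":[0,0,0],"yaw":0}]'
python3 - <<'E'
from h import *
s=snap('wrist')
go(0.6456,.0533,.11,.043)
crop(s,100,90,420,330,2.4,'w4.png')
E
```

```text
time: 5.65
tool_pos: [0.4735, -0.3596, 0.0336]
ee_rot: [-1.571, -0.0, 1.299]
wrist_force: [0.4, 0.3, 0.2]
width: 0.0005
t 5.7 pos [ 0.4734 -0.3596  0.0336] cur yaw 1.299 j6 -2.04 -> delta [444.  -76.3 -55. ] yaw 1.256 alt -1.886
```

View pics/w4.png

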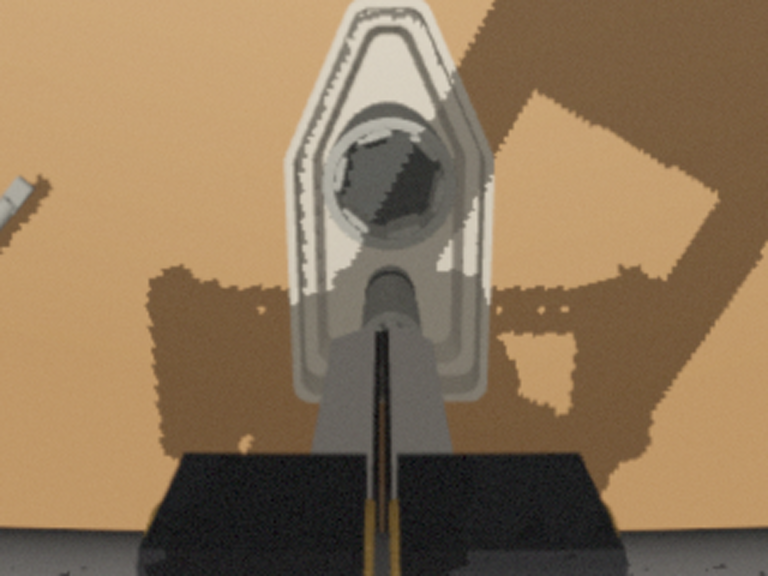

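```bash
python3 - <<'E'
from h import *
s=snap('wrist'); o,p,R=pose()
q=proj(s,[p,p+R@[0,-.019,0],p+R@[0,0,-.008],[.4744,-.3578,.0505]])
print(((q-[100,90]+.5)*2.4).round(0))
c=lambda P: np.array(P,float)/2.4-.5+[100,90]
print(cast(s,c([(393,312),(388,180)]),.0505),cast(s,c([(388,180)]),.0655))
t=snap('top'); tp=proj(t,[[.4744,-.3578,.0505],[.4305,-.3452,.0655],[.4497,-.3505,.028]])
crop(t,310,190,370,250,10,'t4.png',tp)
t=snap('scene'); tp=proj(t,[[.4744,-.3578,.0505],[.4305,-.3452,.0655],[.4497,-.3505,.028]])
print(tp)
x,y=tp[2].astype(int)
crop(t,x-30,y-30,x+30,y+30,10,'s4.png',tp)
E
```

```text
[[381. 316.]
 [381. 341.]
 [381. 341.]
 [389. 339.]]
[[ 0.46703408 -0.35452582  0.0505    ]
 [ 0.43167197 -0.34615267  0.0505    ]] [[ 0.42903973 -0.345532    0.0655    ]]
[[237.64840858 147.35543461]
 [248.06211309 142.7734352 ]
 [243.72665559 151.33493055]]
```

View pics/s4.png

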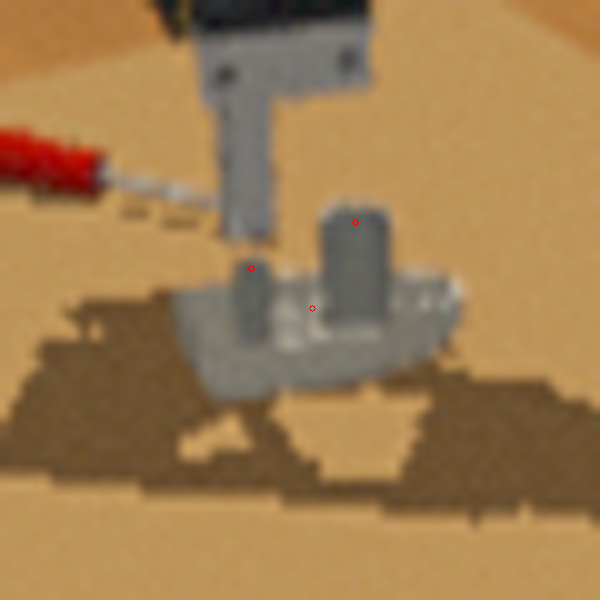

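View pics/t4.png

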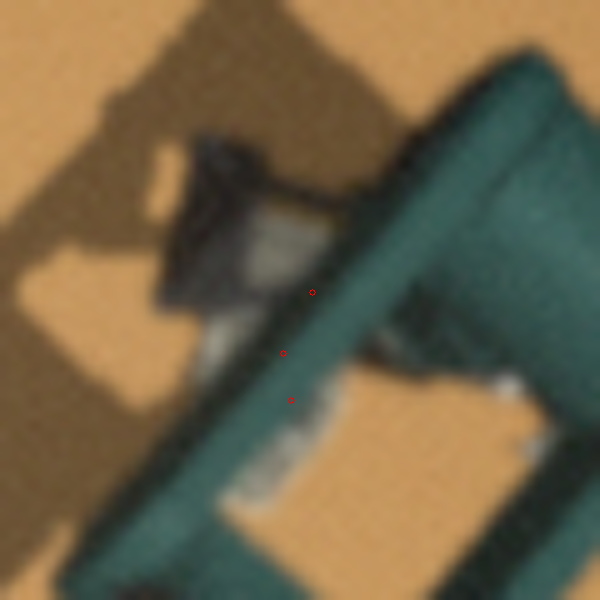

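```bash
python3 - <<'E'
from h import *
o,p,R=pose(); print(p,o['joint_positions'],o['wrist_force'])
t=snap('scene'); 
x0,y0=213,121
for z in (p[2],.05,.06,.07): print(z,((proj(t,[[p[0],p[1],z]])-[x0,y0]+.5)*10).round())
E
```

```text
[ 0.4734606  -0.35959289  0.03363382] [-7.44949474e-01  2.54409246e-01  1.46809986e+00  8.19541929e-05
  1.41910951e+00 -2.04395081e+00] [-0.20127322 -0.56909149 -0.24316032]
0.03363382164483629 [[253. 302.]]
0.05 [[251. 267.]]
0.06 [[251. 246.]]
0.07 [[250. 225.]]
```

```bash
python3 - <<'E'
from h import *
from scipy.optimize import least_squares
o,p,R=pose(); t=snap('scene'); w=snap('wrist')
ms=np.array([245,240])/10-.5+[213,121]; mw=np.array([382,330])/2.4-.5+[100,90]
def f(v):
    q=p+R@v
    return np.r_[proj(t,q+R@[0,0,-.008])[0]-ms, proj(w,q+R@[0,0,.008])[0]-mw]
r=least_squares(f,[0,0,0.]); print(r.x,r.fun)
E
```

```text
[ 0.00023602 -0.03239083  0.00056891] [-1.2075553  -0.43905509  0.06786713 -0.1729468 ]
```

```bash
python3 -m handwheel '[{"delta_pos":[0,-10,0],"yaw":0},{"delta_pos":[0,-10,0],"yaw":0},{"delta_pos":[0,-10,0],"yaw":0},{"delta_pos":[0,-10,0],"yaw":0},{"delta_pos":[0,-10,0],"yaw":0},{"delta_pos":[0,-10,0],"yaw":0},{"delta_pos":[0,-10,0],"yaw":0},{"delta_pos":[0,-10,0],"yaw":0},{"delta_pos":[0,-10,0],"yaw":0},{"delta_pos":[0,-10,0],"yaw":0}]' 60
python3 - <<'E'
from h import *
t=snap('scene'); o,p,R=pose()
crop(t,203,101,283,181,8,'s5.png',proj(t,[p+R@[.036,0,0],p+R@[-.036,0,0]]))
print(p,o['width'])
E
```

```text
time: 7.0
tool_pos: [0.4735, -0.3596, 0.0436]
ee_rot: [-1.571, -0.0, 1.299]
wrist_force: [0.2, -0.2, 0.1]
width: 0.0714
[ 0.47343016 -0.35960252  0.04363111] 0.07183564458586715
```

View pics/s5.png

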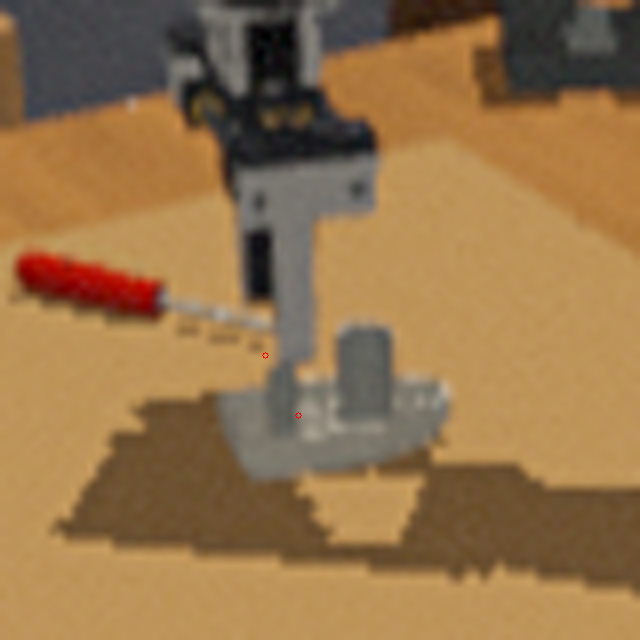

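```bash
python3 - <<'E'
from h import *
go(.474,-.3577,.003,1.305)
E
```

```text
t 7.0 pos [ 0.4734 -0.3596  0.0436] cur yaw 1.299 j6 -2.04 -> delta [ 2.  40.6 -0. ] yaw -0.006 alt 3.136
```

```bash
python3 -m handwheel '[{"delta_pos":[2,10,0],"yaw":0},{"delta_pos":[2,20,0],"yaw":0},{"delta_pos":[2,28,0],"yaw":0},{"delta_pos":[2,34,0],"yaw":0},{"delta_pos":[2,38,0],"yaw":0},{"delta_pos":[2,40,0],"yaw":0},{"delta_pos":[2,40,0],"yaw":0}]'
python3 - <<'E'
from h import *
t=snap('scene'); o,p,R=pose()
crop(t,203,101,283,181,8,'s6.png')
w=snap('wrist');crop(w,100,90,420,330,2.4,'w6.png')
E
```

```text
time: 7.75
tool_pos: [0.4739, -0.3576, 0.0034]
ee_rot: [-1.57, -0.0, 1.299]
wrist_force: [-0.1, -0.1, -0.7]
width: 0.0722
```

View pics/s6.png

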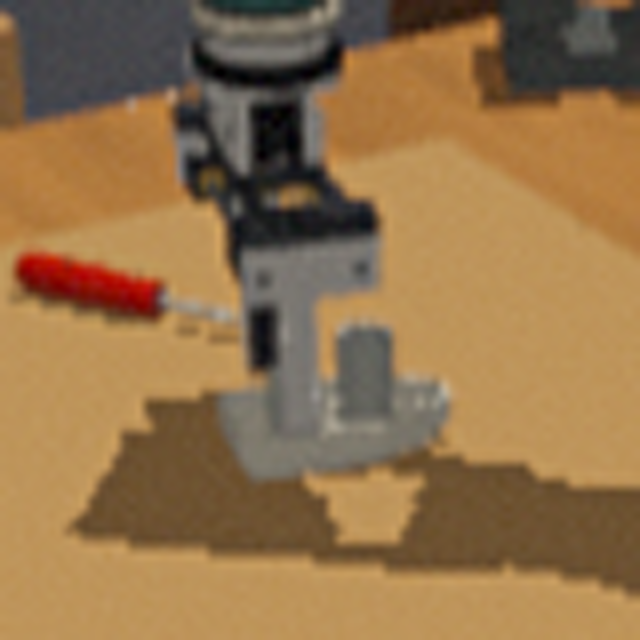

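View pics/w6.png

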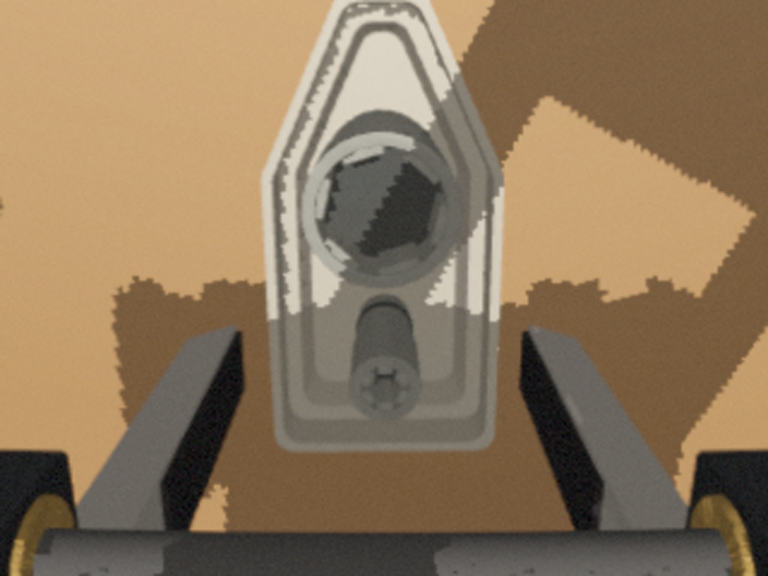

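```bash
python3 -m handwheel '[{"delta_pos":[0,0,0],"yaw":0},{"delta_pos":[0,0,0],"yaw":0},{"delta_pos":[0,0,0],"yaw":0},{"delta_pos":[0,0,0],"yaw":0},{"delta_pos":[0,0,0],"yaw":0},{"delta_pos":[0,0,0],"yaw":0},{"delta_pos":[0,0,0],"yaw":0},{"delta_pos":[0,0,0],"yaw":0},{"delta_pos":[0,0,0],"yaw":0},{"delta_pos":[0,0,0],"yaw":0}]' 255
```

```text
time: 8.85
tool_pos: [0.474, -0.3577, 0.0036]
ee_rot: [-1.571, -0.0, 1.299]
wrist_force: [0.0, -0.3, -0.2]
width: 0.0162
```

```bash
python3 -m handwheel '[{"delta_pos":[0,0,0],"yaw":0},{"delta_pos":[0,-10,0],"yaw":0},{"delta_pos":[0,-30,0],"yaw":0},{"delta_pos":[0,-60,0],"yaw":0},{"delta_pos":[0,-85,0],"yaw":0},{"delta_pos":[0,-85,0],"yaw":0}]'
python3 - <<'E'
from h import *
w=snap('wrist');crop(w,200,190,310,300,6,'w7.png')
go(0.6456,.0533,.09,.043)
E
```

```text
time: 9.45
tool_pos: [0.4765, -0.3599, 0.0943]
ee_rot: [-1.58, 0.004, 1.299]
wrist_force: [0.8, -0.2, -0.3]
width: 0.0166
t 9.5 pos [ 0.4753 -0.3589  0.0914] cur yaw 1.299 j6 -2.04 -> delta [442.7   0.6 -53.4] yaw 1.256 alt -1.886
```

View pics/w7.png

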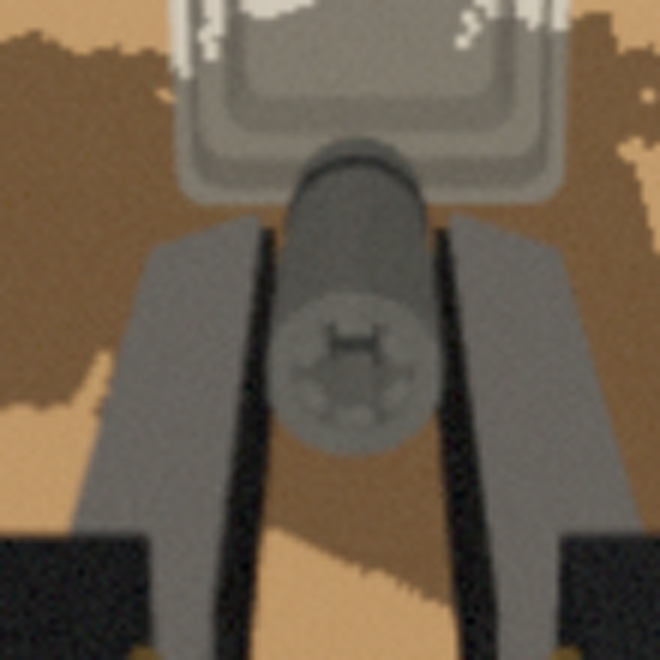

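```bash
cat >> h.py <<'E'
def held(pix,top):
    """socket top centre pixel in wrist, top = height above tool_pos; returns offset in tool frame"""
    w=snap('wrist'); o,p,R=pose(); P=cast(w,[pix],p[2]+top)[0]; return R.T@(P-p)
def goheld(hole,z,yaw,off):
    Rt=Ro.from_euler('xyz',[-np.pi/2,0,yaw]).as_matrix()
    q=np.array(hole[:2])-(Rt@off)[:2]; go(q[0],q[1],z,yaw); return q
E
python3 - <<'E'
from h import *
off=held(np.array([355,375])/6-.5+[200,190],.0469); print(off)
goheld((.6456,.0533),.09,.043,off)
E
```

```text
[-0.00037377 -0.04689568 -0.0033486 ]
t 9.6 pos [ 0.4742 -0.3579  0.0891] cur yaw 1.299 j6 -2.04 -> delta [445.4  -1.1 -54. ] yaw 1.256 alt -1.886
```

```bash
python3 -m handwheel '[{"delta_pos":[20,0,-3],"yaw":0.1},{"delta_pos":[60,0,-7],"yaw":0.2},{"delta_pos":[105,0,-12],"yaw":0.34},{"delta_pos":[150,0,-18],"yaw":0.48},{"delta_pos":[195,0,-24],"yaw":0.62},{"delta_pos":[240,0,-29],"yaw":0.76},{"delta_pos":[285,0,-34],"yaw":0.9},{"delta_pos":[330,0,-40],"yaw":1.04},{"delta_pos":[375,0,-45],"yaw":1.18},{"delta_pos":[415,0,-50],"yaw":1.256},{"delta_pos":[440,0,-54],"yaw":1.256},{"delta_pos":[445,0,-54],"yaw":1.256}]'
python3 -m handwheel '[{"delta_pos":[0,0,0],"yaw":0},{"delta_pos":[0,0,0],"yaw":0},{"delta_pos":[0,0,0],"yaw":0}]'
python3 - <<'E'
from h import *
w=snap('wrist');crop(w,160,130,360,290,3.6,'w8.png',proj(w,[[.6456,.0533,.032],[.6475,.0139,.032],[.6492,-.0305,.032]]))
E
```

```text
time: 10.75
tool_pos: [0.6446, 0.0597, 0.0855]
ee_rot: [-1.57, 0.004, 0.047]
wrist_force: [-0.3, -0.7, -0.1]
width: 0.0162
time: 11.05
tool_pos: [0.6449, 0.0549, 0.0883]
ee_rot: [-1.571, 0.001, 0.041]
wrist_force: [-0.0, 0.4, -1.4]
width: 0.0164
```

View pics/w8.png

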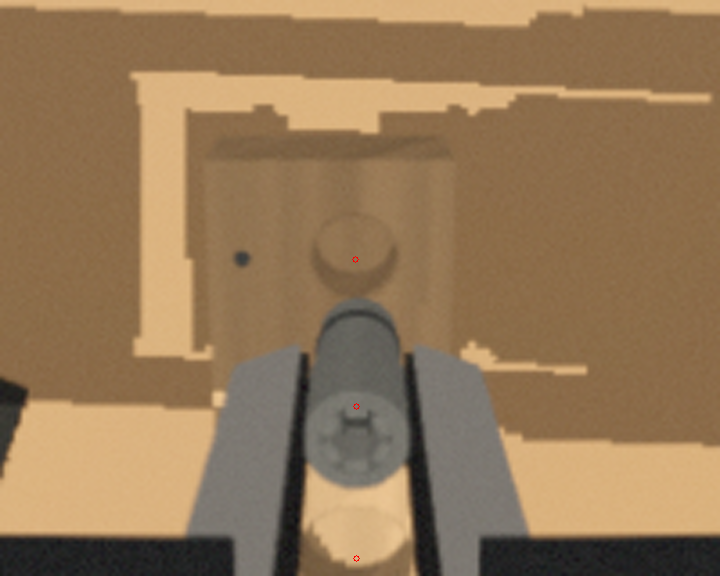

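```bash
python3 - <<'E'
from h import *
w=snap('wrist'); c=lambda P: np.array(P,float)/3.6-.5+[160,130]
print('hole1',cast(w,c([(355,254)]),.032))
off=held(c((357,436)),.0469); print(off)
o,p,R=pose(); print('bottom', (R.T@(cast(w,c([(357,340)]),p[2]-.001)[0]-p)))
q=goheld((.6456,.0543),.02,.043,off);print(q)
E
```

```text
hole1 [[0.64565911 0.05472254 0.032     ]]
[ 0.0008083  -0.04689987  0.00061073]
bottom [ 0.00073283  0.00100026 -0.0016846 ]
t 11.2 pos [0.6453 0.0553 0.0889] cur yaw 0.041 j6 -0.04 -> delta [-0.6 68.9 -1.6] yaw -0.002 alt 3.140
[0.6448187  0.05365509]
```

```bash
python3 -m handwheel '[{"delta_pos":[-0.5,15,-1],"yaw":0},{"delta_pos":[-0.5,30,-1],"yaw":0},{"delta_pos":[-0.5,42,-1],"yaw":0},{"delta_pos":[-0.5,48,-1],"yaw":0},{"delta_pos":[-0.5,48,-1],"yaw":0},{"delta_pos":[-0.5,48,-1],"yaw":0}]'
python3 - <<'E'
from h import *
w=snap('wrist');crop(w,180,130,340,290,4,'w9.png',proj(w,[[.6456,.0545,.032]]))
o,p,R=pose(); print(p)
E
```

```text
time: 11.8
tool_pos: [0.6451, 0.0556, 0.0405]
ee_rot: [-1.571, 0.0, 0.043]
wrist_force: [0.0, -0.8, -0.1]
width: 0.0161
[0.64550205 0.05557494 0.04121523]
```

View pics/w9.png

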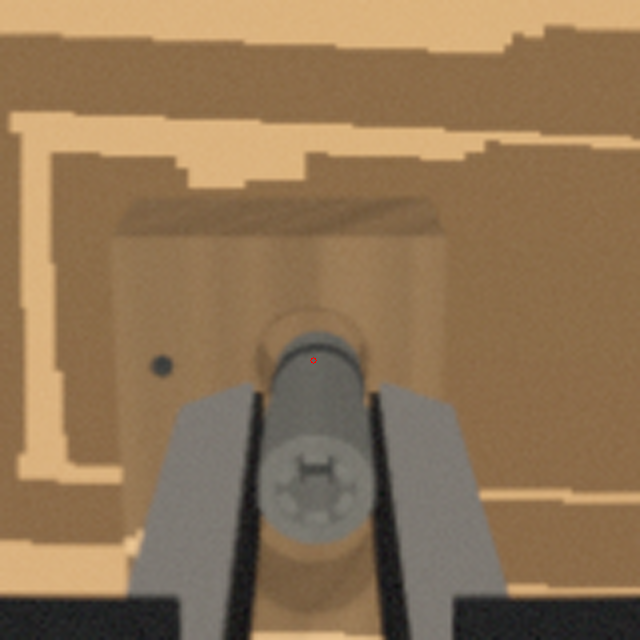

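```bash
python3 -m handwheel '[{"delta_pos":[-1,4,0],"yaw":0},{"delta_pos":[-1,8,0],"yaw":0},{"delta_pos":[-1,12,0],"yaw":0},{"delta_pos":[-1,16,0],"yaw":0},{"delta_pos":[-1,20,0],"yaw":0},{"delta_pos":[-1,24,0],"yaw":0},{"delta_pos":[-1,26,0],"yaw":0},{"delta_pos":[-1,26,0],"yaw":0}]'
python3 - <<'E'
from h import *
w=snap('wrist');crop(w,180,130,340,290,4,'w10.png')
w=snap('scene');crop(w,200,170,290,240,7,'s10.png')
o,p,R=pose(); print(p,o['wrist_force'])
E
```

```text
time: 12.65
tool_pos: [0.6437, 0.0554, 0.0141]
ee_rot: [-1.571, 0.001, 0.043]
wrist_force: [0.7, 0.3, -0.4]
width: 0.0164
[0.64409682 0.05544045 0.01471303] [-0.27162368 -0.03744799  0.13896259]
```

View pics/w10.png

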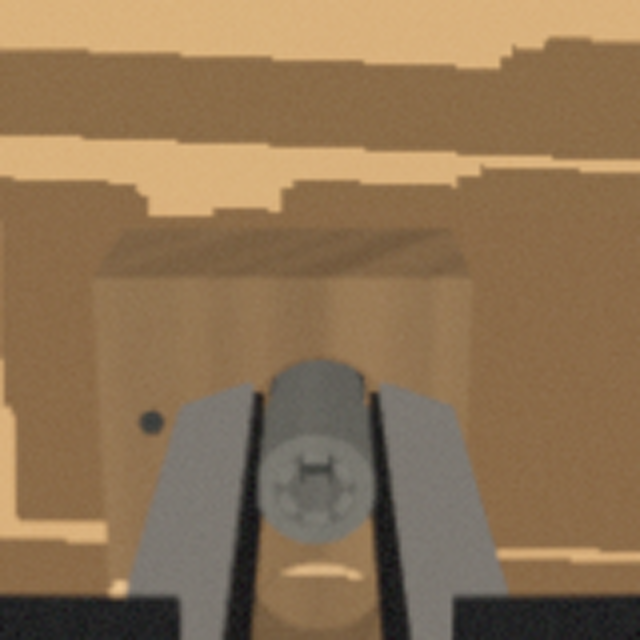

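View pics/s10.png

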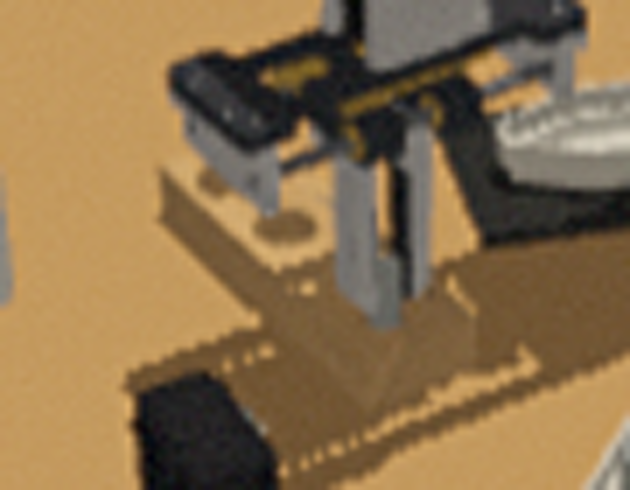

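```bash
python3 -m handwheel '[{"delta_pos":[0,1,0],"yaw":0},{"delta_pos":[0,2,0],"yaw":0},{"delta_pos":[0,2,0],"yaw":0}]'
python3 -m handwheel '[{"delta_pos":[0,0,0],"yaw":0},{"delta_pos":[0,0,0],"yaw":0},{"delta_pos":[0,0,0],"yaw":0},{"delta_pos":[0,0,0],"yaw":0},{"delta_pos":[0,0,0],"yaw":0},{"delta_pos":[0,0,0],"yaw":0}]' 100
python3 -m handwheel '[{"delta_pos":[0,0,0],"yaw":0},{"delta_pos":[0,-20,0],"yaw":0},{"delta_pos":[0,-50,0],"yaw":0},{"delta_pos":[0,-100,0],"yaw":0},{"delta_pos":[0,-120,0],"yaw":0},{"delta_pos":[0,-120,0],"yaw":0}]' 60
python3 - <<'E'
from h import *
w=snap('wrist');crop(w,100,60,420,300,2.4,'w11.png',proj(w,[[.6456,.0545,.032],[.6475,.0139,.032],[.6492,-.0305,.032]]))
go(.5796,.1985,.10,.572+np.pi/2)
E
```

```text
time: 13.05
tool_pos: [0.644, 0.0555, 0.0126]
ee_rot: [-1.571, 0.0, 0.043]
wrist_force: [0.6, 0.0, -0.0]
width: 0.016
time: 13.65
tool_pos: [0.644, 0.0554, 0.0127]
ee_rot: [-1.571, -0.0, 0.043]
wrist_force: [-0.5, 0.2, -0.2]
width: 0.0563
time: 14.25
tool_pos: [0.6468, 0.0555, 0.1383]
ee_rot: [-1.571, -0.01, 0.043]
wrist_force: [-0.1, 0.5, 0.8]
width: 0.0719
t 14.3 pos [0.6452 0.0555 0.1348] cur yaw 0.043 j6 -0.04 -> delta [-59.5  34.5 145.7] yaw 1.042 alt -2.100
```

View pics/w11.png

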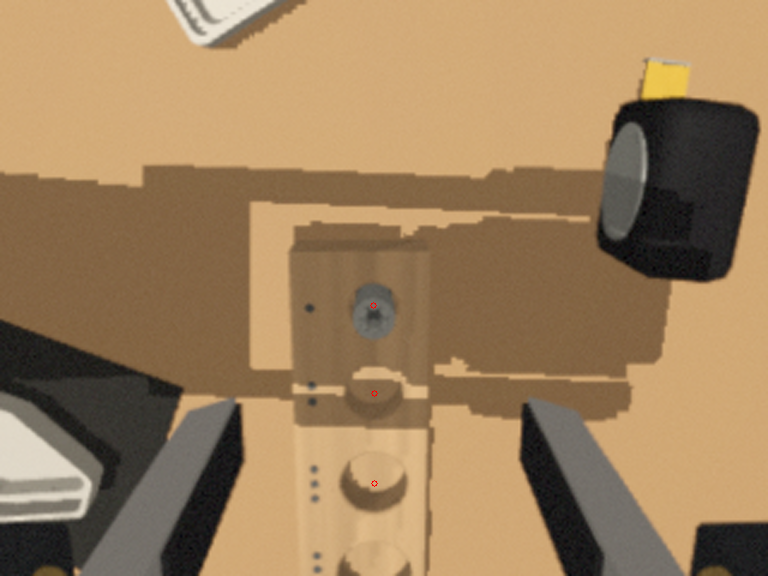

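```bash
python3 -m handwheel '[{"delta_pos":[-10,0,20],"yaw":0.14},{"delta_pos":[-20,0,50],"yaw":0.28},{"delta_pos":[-30,10,80],"yaw":0.42},{"delta_pos":[-40,20,110],"yaw":0.56},{"delta_pos":[-50,30,130],"yaw":0.7},{"delta_pos":[-60,35,145],"yaw":0.84},{"delta_pos":[-60,35,146],"yaw":0.98},{"delta_pos":[-60,35,146],"yaw":1.042},{"delta_pos":[-60,35,146],"yaw":1.042},{"delta_pos":[-60,35,146],"yaw":1.042}]'
python3 - <<'E'
from h import *
w=snap('wrist');crop(w,130,100,400,300,2.8,'w12.png',proj(w,[[.5796,.1985,.0555],[.6152,.2217,.0605]]))
o,p,R=pose();print(p)
E
```

```text
time: 15.3
tool_pos: [0.5766, 0.1984, 0.0953]
ee_rot: [-1.574, 0.001, -0.998]
wrist_force: [-0.0, -0.2, -0.2]
width: 0.0715
[0.57692459 0.1983723  0.09592218]
```

View pics/w12.png

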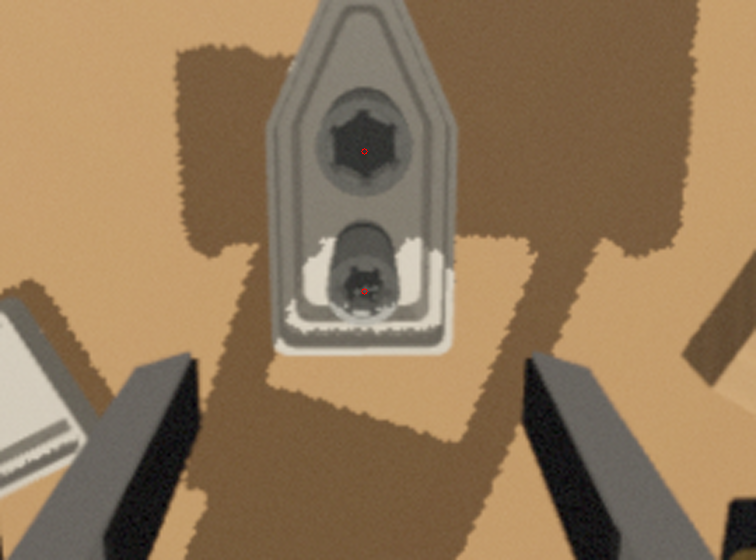

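```bash
python3 - <<'E'
from h import *
w=snap('wrist')
c=lambda P: np.array(P,float)/2.8-.5+[130,100]
P2=cast(w,c([(365,287)]),.0555)[0]; P3=cast(w,c([(364,148)]),.0605)[0]; print(P2,P3)
E3=cast(w,c([(316,148),(412,148)]),.0605); print(np.linalg.norm(E3[0]-E3[1]))
go((P2[0]+.5796)/2,(P2[1]+.1985)/2,.003,-1.0)
E
```

```text
[0.58107622 0.19910766 0.0555    ] [0.61628492 0.22220692 0.0605    ]
0.026810295828720666
t 15.4 pos [0.5772 0.1984 0.0964] cur yaw -0.998 j6 1.24 -> delta [ 1.4 93.4  3. ] yaw 0.002 alt -3.140
```

```bash
python3 -m handwheel '[{"delta_pos":[1.5,20,3],"yaw":0},{"delta_pos":[1.5,45,3],"yaw":0},{"delta_pos":[1.5,65,3],"yaw":0},{"delta_pos":[1.5,80,3],"yaw":0},{"delta_pos":[1.5,90,3],"yaw":0},{"delta_pos":[1.5,93,3],"yaw":0},{"delta_pos":[1.5,93,3],"yaw":0},{"delta_pos":[1.5,93,3],"yaw":0}]'
python3 -m handwheel '[{"delta_pos":[0,0,0],"yaw":0},{"delta_pos":[0,0,0],"yaw":0},{"delta_pos":[0,0,0],"yaw":0},{"delta_pos":[0,0,0],"yaw":0},{"delta_pos":[0,0,0],"yaw":0},{"delta_pos":[0,0,0],"yaw":0},{"delta_pos":[0,0,0],"yaw":0},{"delta_pos":[0,0,0],"yaw":0},{"delta_pos":[0,0,0],"yaw":0}]' 255
```

```text
time: 16.2
tool_pos: [0.582, 0.1993, 0.0059]
ee_rot: [-1.569, -0.001, -0.999]
wrist_force: [-0.1, 0.1, 1.6]
width: 0.0717
time: 17.1
tool_pos: [0.5811, 0.1991, 0.0046]
ee_rot: [-1.571, 0.0, -0.999]
wrist_force: [0.4, -0.4, -0.7]
width: 0.0217
```

```bash
python3 -m handwheel '[{"delta_pos":[0,0,0],"yaw":0},{"delta_pos":[0,-10,0],"yaw":0},{"delta_pos":[0,-30,0],"yaw":0},{"delta_pos":[0,-60,0],"yaw":0},{"delta_pos":[0,-80,0],"yaw":0},{"delta_pos":[0,-80,0],"yaw":0}]'
python3 - <<'E'
from h import *
go(.6475,.0144,.07,.043)
E
```

```text
time: 17.7
tool_pos: [0.584, 0.1997, 0.0897]
ee_rot: [-1.562, -0.003, -0.999]
wrist_force: [0.7, 0.1, -0.9]
width: 0.0213
t 17.7 pos [0.584  0.1997 0.0897] cur yaw -0.999 j6 1.24 -> delta [190.2  19.9 -47. ] yaw -1.042 alt 2.100
```

```bash
python3 -m handwheel '[{"delta_pos":[10,0,-3],"yaw":-0.1},{"delta_pos":[40,0,-10],"yaw":-0.24},{"delta_pos":[75,0,-18],"yaw":-0.38},{"delta_pos":[110,0,-27],"yaw":-0.52},{"delta_pos":[145,0,-36],"yaw":-0.66},{"delta_pos":[175,0,-43],"yaw":-0.8},{"delta_pos":[188,0,-46],"yaw":-0.94},{"delta_pos":[190,0,-47],"yaw":-1.042},{"delta_pos":[190,0,-47],"yaw":-1.042},{"delta_pos":[190,0,-47],"yaw":-1.042},{"delta_pos":[190,0,-47],"yaw":-1.042}]'
python3 - <<'E'
from h import *
w=snap('wrist');crop(w,160,130,360,290,3.6,'w13.png',proj(w,[[.6475,.0144,.032]]))
go(.6475,.0144,.045,.043)
E
```

```text
time: 18.8
tool_pos: [0.644, 0.0145, 0.0841]
ee_rot: [-1.571, 0.001, 0.042]
wrist_force: [-0.7, 0.8, -0.4]
width: 0.0216
t 18.9 pos [0.6441 0.0145 0.0843] cur yaw 0.043 j6 -0.11 -> delta [ 3.4 39.3 -0.2] yaw -0.000 alt 3.141
```

View pics/w13.png

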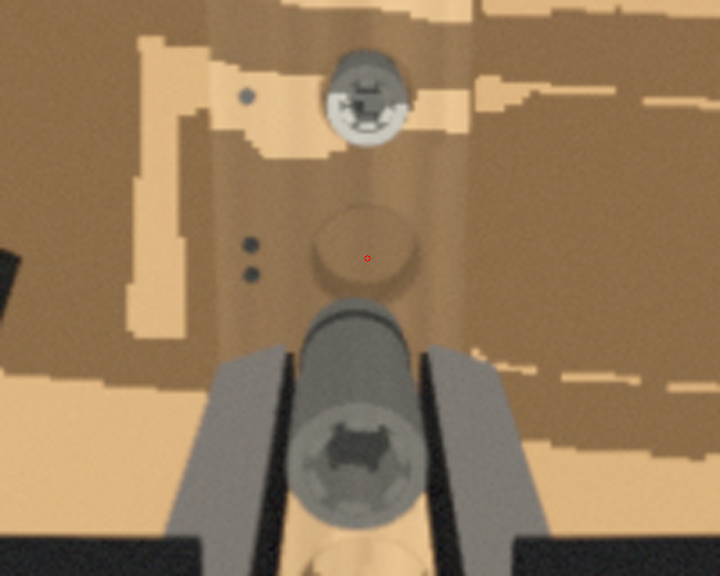

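```bash
python3 - <<'E'
from h import *
c=lambda P: np.array(P,float)/3.6-.5+[160,130]
w=snap('wrist'); print(cast(w,c([(366,253)]),.032)); off=held(c((357,464)),.0509); print(off)
goheld((.6473,.0153),.045,.043,off)
E
```

```text
[[0.64731102 0.01587415 0.032     ]]
[ 0.00084592 -0.05090034 -0.00203821]
t 18.9 pos [0.6443 0.0144 0.0846] cur yaw 0.043 j6 -0.11 -> delta [ 2.2 39.6  2.8] yaw 0.000 alt -3.141
```

```bash
python3 -m handwheel '[{"delta_pos":[2,15,2],"yaw":0},{"delta_pos":[2,30,2],"yaw":0},{"delta_pos":[2,38,2],"yaw":0},{"delta_pos":[2,40,2],"yaw":0},{"delta_pos":[2,40,2],"yaw":0}]'
python3 - <<'E'
from h import *
w=snap('wrist');crop(w,180,130,340,290,4,'w14.png',proj(w,[[.6473,.0153,.032]]))
o,p,R=pose(); print(p)
E
```

```text
time: 19.45
tool_pos: [0.6457, 0.016, 0.0435]
ee_rot: [-1.571, 0.002, 0.043]
wrist_force: [-0.5, 0.1, -0.5]
width: 0.0214
[0.64631045 0.01593013 0.04444927]
```

View pics/w14.png

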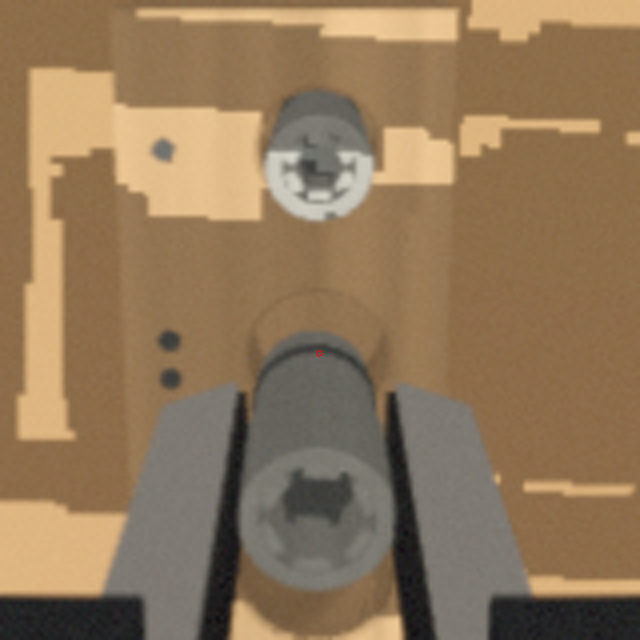

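```bash
python3 -m handwheel '[{"delta_pos":[1,3,1.5],"yaw":0},{"delta_pos":[1,8,1.5],"yaw":0},{"delta_pos":[1,12,1.5],"yaw":0},{"delta_pos":[1,16,1.5],"yaw":0},{"delta_pos":[1,20,1.5],"yaw":0},{"delta_pos":[1,24,1.5],"yaw":0},{"delta_pos":[1,28,1.5],"yaw":0},{"delta_pos":[1,30,1.5],"yaw":0},{"delta_pos":[1,30,1.5],"yaw":0}]'
python3 - <<'E'
from h import *
w=snap('wrist');crop(w,180,130,340,290,4,'w15.png')
o,p,R=pose(); print(p,o['wrist_force'])
E
```

```text
time: 20.4
tool_pos: [0.6469, 0.0175, 0.0141]
ee_rot: [-1.571, 0.001, 0.043]
wrist_force: [-0.1, 0.5, -0.0]
width: 0.0215
[0.64719539 0.01750402 0.01451319] [ 0.45986061 -0.25580124 -0.63024091]
```

View pics/w15.png

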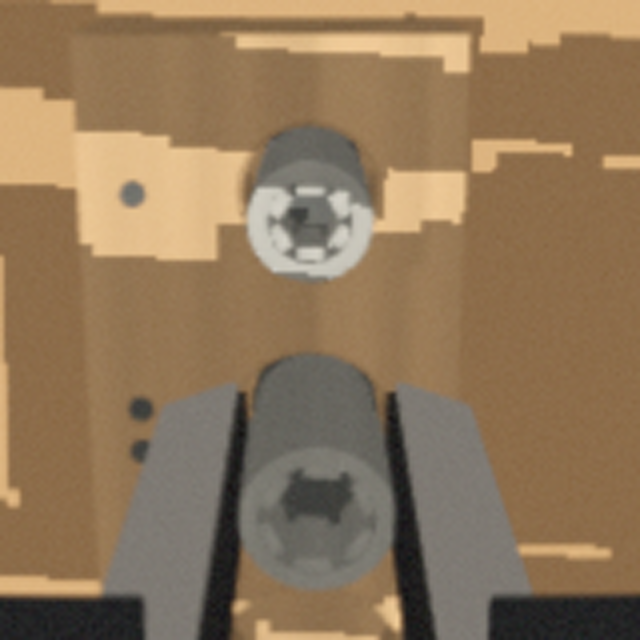

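```bash
python3 -m handwheel '[{"delta_pos":[0,1,0],"yaw":0},{"delta_pos":[0,2,0],"yaw":0},{"delta_pos":[0,2,0],"yaw":0}]'
python3 -m handwheel '[{"delta_pos":[0,0,0],"yaw":0},{"delta_pos":[0,0,0],"yaw":0},{"delta_pos":[0,0,0],"yaw":0},{"delta_pos":[0,0,0],"yaw":0},{"delta_pos":[0,0,0],"yaw":0},{"delta_pos":[0,0,0],"yaw":0}]' 100
python3 -m handwheel '[{"delta_pos":[0,0,0],"yaw":0},{"delta_pos":[0,-20,0],"yaw":0},{"delta_pos":[0,-50,0],"yaw":0},{"delta_pos":[0,-90,0],"yaw":0},{"delta_pos":[0,-100,0],"yaw":0},{"delta_pos":[0,-100,0],"yaw":0}]' 60
python3 - <<'E'
from h import *
w=snap('wrist');crop(w,100,60,420,300,2.4,'w16.png',proj(w,[[.6456,.0545,.032],[.6473,.0153,.032],[.6492,-.0305,.032]]))
go(.6160,.2222,.09,-1.0)
E
```

```text
time: 20.75
tool_pos: [0.6472, 0.0175, 0.0126]
ee_rot: [-1.571, 0.0, 0.043]
wrist_force: [-0.1, 0.6, -0.6]
width: 0.0215
time: 21.35
tool_pos: [0.6473, 0.0175, 0.0127]
ee_rot: [-1.571, -0.0, 0.043]
wrist_force: [0.1, 0.8, -1.4]
width: 0.0571
time: 21.95
tool_pos: [0.6489, 0.0174, 0.1156]
ee_rot: [-1.571, -0.006, 0.043]
wrist_force: [0.4, -0.3, -0.4]
width: 0.0717
t 22.0 pos [0.6475 0.0175 0.1129] cur yaw 0.043 j6 -0.10 -> delta [-22.7  22.9 205.9] yaw 1.043 alt -2.099
```

View pics/w16.png

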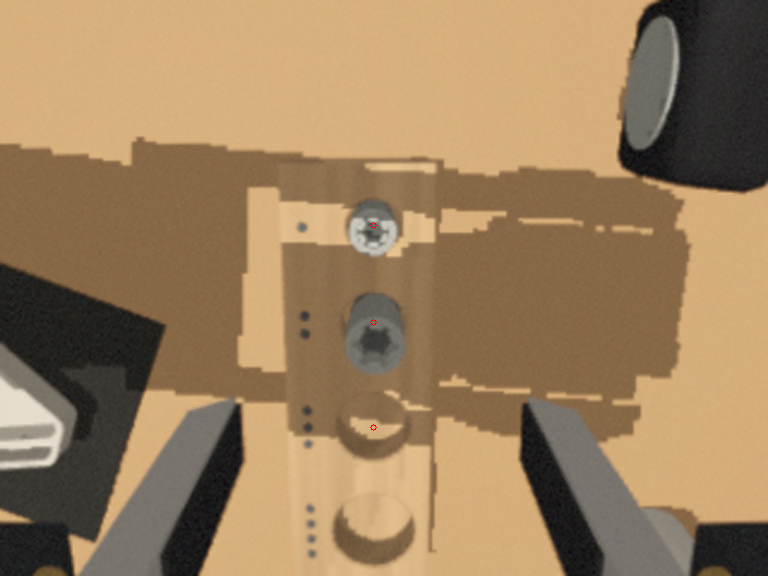

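```bash
python3 -m handwheel '[{"delta_pos":[-3,0,20],"yaw":0.14},{"delta_pos":[-6,0,60],"yaw":0.28},{"delta_pos":[-10,0,105],"yaw":0.42},{"delta_pos":[-14,5,150],"yaw":0.56},{"delta_pos":[-20,15,190],"yaw":0.7},{"delta_pos":[-23,23,205],"yaw":0.84},{"delta_pos":[-23,23,206],"yaw":0.98},{"delta_pos":[-23,23,206],"yaw":1.043},{"delta_pos":[-23,23,206],"yaw":1.043},{"delta_pos":[-23,23,206],"yaw":1.043},{"delta_pos":[-23,23,206],"yaw":1.043}]'
python3 - <<'E'
from h import *
w=snap('wrist');crop(w,130,100,400,300,2.8,'w17.png',proj(w,[[.616,.2222,.0605]]))
go(.616,.2222,.005,-1.0)
E
```

```text
time: 23.1
tool_pos: [0.615, 0.2219, 0.0885]
ee_rot: [-1.573, 0.001, -0.999]
wrist_force: [0.1, 0.2, 0.5]
width: 0.0717
t 23.1 pos [0.6152 0.2219 0.0889] cur yaw -1.000 j6 1.26 -> delta [ 0.3 83.9  0.9] yaw 0.000 alt -3.141
```

View pics/w17.png

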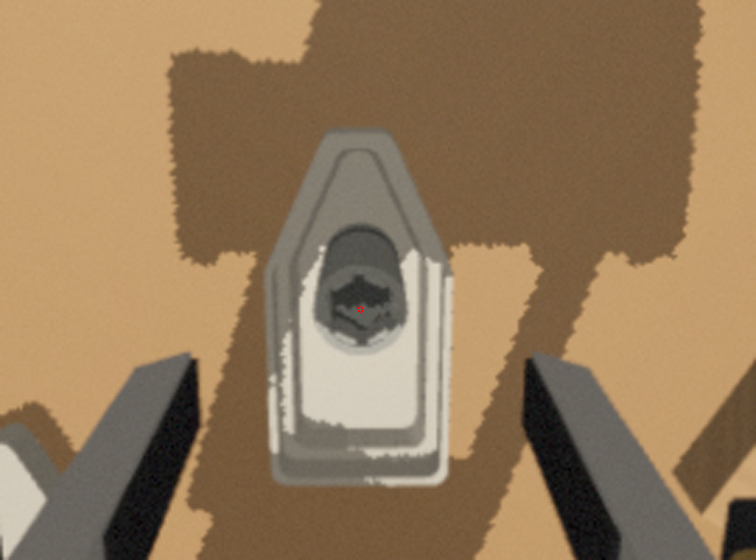

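```bash
python3 -m handwheel '[{"delta_pos":[0,20,1],"yaw":0},{"delta_pos":[0,45,1],"yaw":0},{"delta_pos":[0,62,1],"yaw":0},{"delta_pos":[0,75,1],"yaw":0},{"delta_pos":[0,82,1],"yaw":0},{"delta_pos":[0,84,1],"yaw":0},{"delta_pos":[0,84,1],"yaw":0},{"delta_pos":[0,84,1],"yaw":0}]'
python3 -m handwheel '[{"delta_pos":[0,0,0],"yaw":0},{"delta_pos":[0,0,0],"yaw":0},{"delta_pos":[0,0,0],"yaw":0},{"delta_pos":[0,0,0],"yaw":0},{"delta_pos":[0,0,0],"yaw":0},{"delta_pos":[0,0,0],"yaw":0},{"delta_pos":[0,0,0],"yaw":0},{"delta_pos":[0,0,0],"yaw":0}]' 255
python3 -m handwheel '[{"delta_pos":[0,0,0],"yaw":0},{"delta_pos":[0,-10,0],"yaw":0},{"delta_pos":[0,-30,0],"yaw":0},{"delta_pos":[0,-60,0],"yaw":0},{"delta_pos":[0,-85,0],"yaw":0},{"delta_pos":[0,-85,0],"yaw":0}]'
python3 - <<'E'
from h import *
go(.6492,-.0298,.09,.043)
E
```

```text
time: 23.95
tool_pos: [0.6172, 0.2231, 0.007]
ee_rot: [-1.569, -0.001, -1.0]
wrist_force: [-0.5, 0.3, 0.7]
width: 0.0717
time: 24.75
tool_pos: [0.6162, 0.2229, 0.0057]
ee_rot: [-1.571, 0.0, -1.0]
wrist_force: [0.1, 0.7, 0.0]
width: 0.0267
time: 25.35
tool_pos: [0.6194, 0.2237, 0.0966]
ee_rot: [-1.561, -0.003, -1.0]
wrist_force: [-0.1, 0.9, -0.6]
width: 0.0263
t 25.4 pos [0.6194 0.2237 0.0966] cur yaw -1.000 j6 1.26 -> delta [ 229.4    6.2 -111.9] yaw -1.043 alt 2.099
```

```bash
python3 -m handwheel '[{"delta_pos":[10,0,-5],"yaw":-0.1},{"delta_pos":[40,0,-20],"yaw":-0.24},{"delta_pos":[80,0,-39],"yaw":-0.38},{"delta_pos":[120,0,-58],"yaw":-0.52},{"delta_pos":[160,0,-78],"yaw":-0.66},{"delta_pos":[200,0,-98],"yaw":-0.8},{"delta_pos":[225,0,-110],"yaw":-0.94},{"delta_pos":[229,0,-112],"yaw":-1.043},{"delta_pos":[229,0,-112],"yaw":-1.043},{"delta_pos":[229,0,-112],"yaw":-1.043},{"delta_pos":[229,0,-112],"yaw":-1.043},{"delta_pos":[229,0,-112],"yaw":-1.043}]'
python3 - <<'E'
from h import *
w=snap('wrist');crop(w,160,130,360,290,3.6,'w18.png',proj(w,[[.6492,-.0298,.032]]))
E
```

```text
time: 26.55
tool_pos: [0.6456, -0.0293, 0.0905]
ee_rot: [-1.571, 0.0, 0.044]
wrist_force: [-0.3, -0.4, -1.0]
width: 0.0264
```

View pics/w18.png

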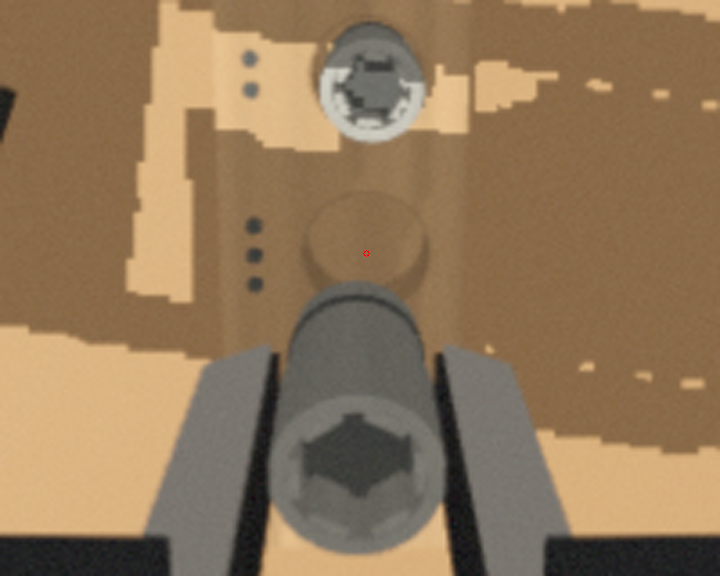

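```bash
python3 - <<'E'
from h import *
c=lambda P: np.array(P,float)/3.6-.5+[160,130]
w=snap('wrist'); print(cast(w,c([(366,249)]),.032)); off=held(c((357,472)),.0548); print(off)
goheld((.6491,-.0290),.045,.043,off)
E
```

```text
[[ 0.64899273 -0.0288112   0.032     ]]
[ 0.00089061 -0.05479997 -0.00128976]
t 26.7 pos [ 0.6458 -0.0296  0.0907] cur yaw 0.044 j6 -0.18 -> delta [ 2.5 45.7  1.8] yaw 0.001 alt -3.141
```

```bash
python3 -m handwheel '[{"delta_pos":[3,15,2],"yaw":0},{"delta_pos":[3,30,2],"yaw":0},{"delta_pos":[3,42,2],"yaw":0},{"delta_pos":[3,46,2],"yaw":0},{"delta_pos":[3,46,2],"yaw":0},{"delta_pos":[3,46,2],"yaw":0}]'
python3 - <<'E'
from h import *
w=snap('wrist');crop(w,180,130,340,290,4,'w19.png',proj(w,[[.6491,-.0290,.032]]))
o,p,R=pose(); print(p)
E
```

```text
time: 27.3
tool_pos: [0.6489, -0.0283, 0.0448]
ee_rot: [-1.571, -0.0, 0.043]
wrist_force: [-0.7, 0.1, -1.3]
width: 0.0269
[ 0.64919089 -0.02838813  0.04535256]
```

View pics/w19.png

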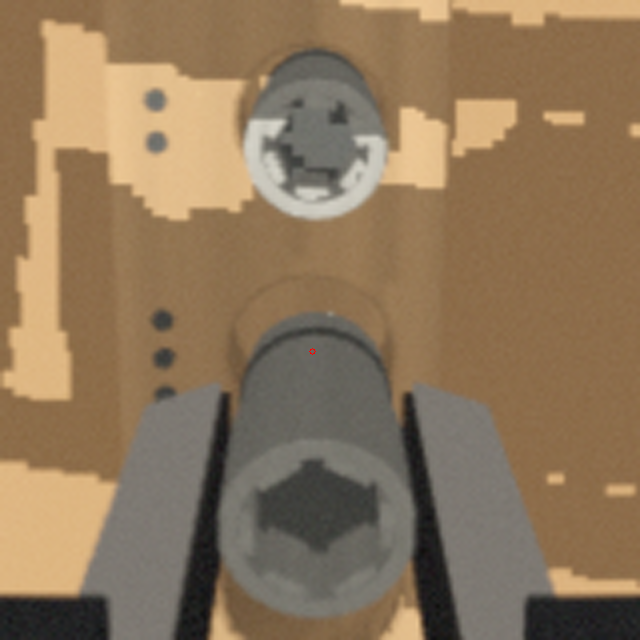

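```bash
python3 -m handwheel '[{"delta_pos":[-0.8,3,1],"yaw":0},{"delta_pos":[-0.8,8,1],"yaw":0},{"delta_pos":[-0.8,12,1],"yaw":0},{"delta_pos":[-0.8,16,1],"yaw":0},{"delta_pos":[-0.8,20,1],"yaw":0},{"delta_pos":[-0.8,24,1],"yaw":0},{"delta_pos":[-0.8,28,1],"yaw":0},{"delta_pos":[-0.8,31,1],"yaw":0},{"delta_pos":[-0.8,31,1],"yaw":0}]'
python3 - <<'E'
from h import *
w=snap('wrist');crop(w,180,130,340,290,4,'w20.png')
o,p,R=pose(); print(p,o['wrist_force'])
E
```

```text
time: 28.25
tool_pos: [0.6478, -0.0273, 0.0135]
ee_rot: [-1.571, 0.0, 0.043]
wrist_force: [-0.3, -0.5, -1.2]
width: 0.0263
[ 0.64788147 -0.02729291  0.01362947] [-0.53295838  0.43913851 -1.79470227]
```

View pics/w20.png

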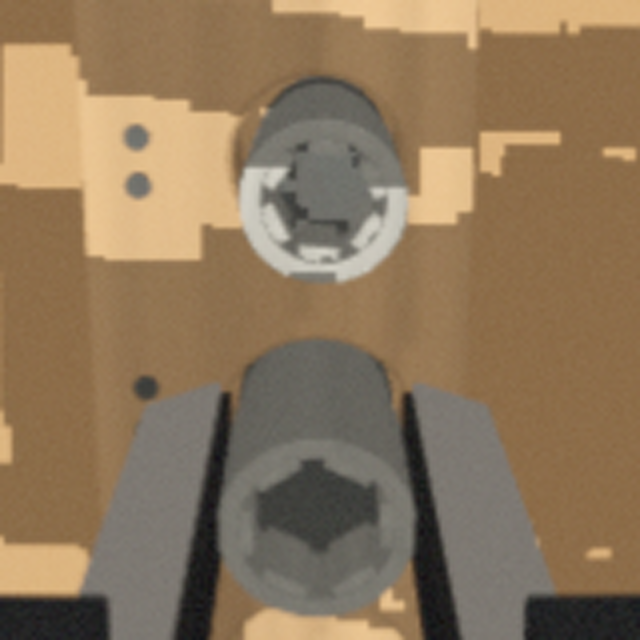

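```bash
python3 -m handwheel '[{"delta_pos":[0,0,0],"yaw":0},{"delta_pos":[0,0,0],"yaw":0},{"delta_pos":[0,0,0],"yaw":0},{"delta_pos":[0,0,0],"yaw":0},{"delta_pos":[0,0,0],"yaw":0},{"delta_pos":[0,0,0],"yaw":0}]' 100
python3 -m handwheel '[{"delta_pos":[0,0,0],"yaw":0},{"delta_pos":[0,-20,0],"yaw":0},{"delta_pos":[0,-50,0],"yaw":0},{"delta_pos":[0,-90,0],"yaw":0},{"delta_pos":[0,-110,0],"yaw":0},{"delta_pos":[0,-110,0],"yaw":0}]' 40
python3 - <<'E'
from h import *
w=snap('wrist');crop(w,100,60,420,300,2.4,'w21.png',proj(w,[[.6456,.0545,.032],[.6473,.0153,.032],[.6491,-.0290,.032],[.6513,-.0795,.032]]))
go(.4305,-.3452,.11,1.305)
E
```

```text
time: 28.9
tool_pos: [0.6479, -0.0273, 0.0137]
ee_rot: [-1.571, -0.0, 0.043]
wrist_force: [-0.3, 0.8, -0.5]
width: 0.0571
time: 29.5
tool_pos: [0.6505, -0.0275, 0.1288]
ee_rot: [-1.572, -0.009, 0.043]
wrist_force: [-0.0, -0.1, 0.4]
width: 0.0795
t 29.6 pos [ 0.649  -0.0274  0.1256] cur yaw 0.043 j6 -0.17 -> delta [-232.    14.9 -308.1] yaw -1.262 alt 1.880
```

View pics/w21.png

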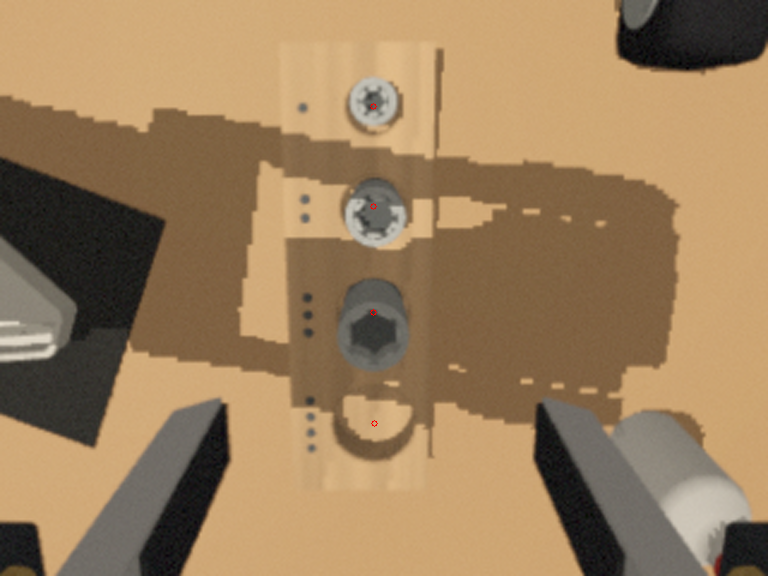

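```bash
python3 -m handwheel '[{"delta_pos":[-15,0,-20],"yaw":-0.1},{"delta_pos":[-42,0,-56],"yaw":-0.24},{"delta_pos":[-69,0,-91],"yaw":-0.38},{"delta_pos":[-96,0,-127],"yaw":-0.52},{"delta_pos":[-123,0,-163],"yaw":-0.66},{"delta_pos":[-150,0,-199],"yaw":-0.8},{"delta_pos":[-177,5,-235],"yaw":-0.94},{"delta_pos":[-204,10,-270],"yaw":-1.08},{"delta_pos":[-225,15,-299],"yaw":-1.2},{"delta_pos":[-232,15,-308],"yaw":-1.262},{"delta_pos":[-232,15,-308],"yaw":-1.262},{"delta_pos":[-232,15,-308],"yaw":-1.262}]'
python3 -m handwheel '[{"delta_pos":[0,0,0],"yaw":0},{"delta_pos":[0,0,0],"yaw":0}]'
python3 - <<'E'
from h import *
w=snap('wrist');crop(w,130,100,400,300,2.8,'w22.png',proj(w,[[.4305,-.3452,.0655]]))
go(.4305,-.3452,.008,1.305)
E
```

```text
time: 30.75
tool_pos: [0.4287, -0.3439, 0.1067]
ee_rot: [-1.568, -0.002, 1.303]
wrist_force: [0.4, -0.2, 0.7]
width: 0.0792
time: 30.95
tool_pos: [0.4299, -0.3439, 0.1084]
ee_rot: [-1.571, -0.0, 1.306]
wrist_force: [0.0, 0.7, -0.1]
width: 0.0791
t 31.0 pos [ 0.4299 -0.344   0.1086] cur yaw 1.306 j6 -2.08 -> delta [ -1.  100.6  -0.8] yaw 0.001 alt -3.140
```

View pics/w22.png

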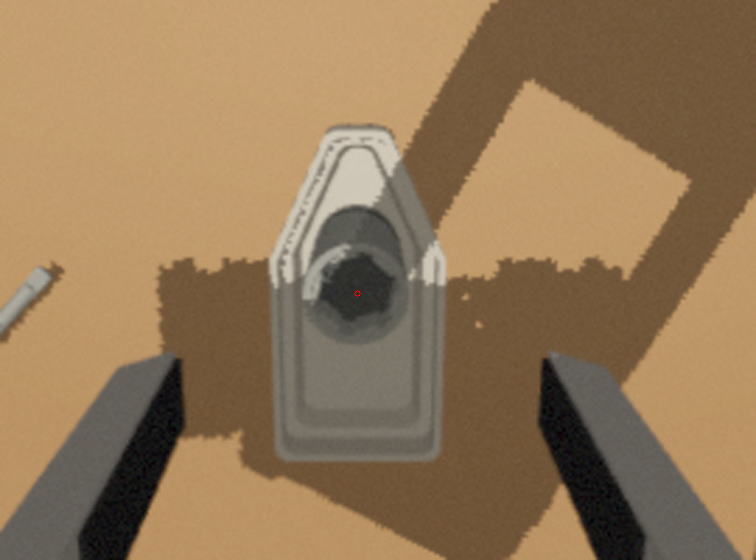

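```bash
python3 -m handwheel '[{"delta_pos":[-1,20,0],"yaw":0},{"delta_pos":[-1,45,0],"yaw":0},{"delta_pos":[-1,70,0],"yaw":0},{"delta_pos":[-1,88,0],"yaw":0},{"delta_pos":[-1,98,0],"yaw":0},{"delta_pos":[-1,102,0],"yaw":0},{"delta_pos":[-1,102,0],"yaw":0},{"delta_pos":[-1,102,0],"yaw":0}]'
python3 -m handwheel '[{"delta_pos":[0,0,0],"yaw":0},{"delta_pos":[0,0,0],"yaw":0},{"delta_pos":[0,0,0],"yaw":0},{"delta_pos":[0,0,0],"yaw":0},{"delta_pos":[0,0,0],"yaw":0},{"delta_pos":[0,0,0],"yaw":0},{"delta_pos":[0,0,0],"yaw":0},{"delta_pos":[0,0,0],"yaw":0}]' 255
python3 -m handwheel '[{"delta_pos":[0,0,0],"yaw":0},{"delta_pos":[0,-10,0],"yaw":0},{"delta_pos":[0,-30,0],"yaw":0},{"delta_pos":[0,-60,0],"yaw":0},{"delta_pos":[0,-90,0],"yaw":0},{"delta_pos":[0,-90,0],"yaw":0}]'
python3 - <<'E'
from h import *
go(.6511,-.079,.095,.043)
E
```

```text
time: 31.8
tool_pos: [0.4298, -0.3465, 0.0079]
ee_rot: [-1.573, 0.001, 1.305]
wrist_force: [-0.1, -0.5, 0.8]
width: 0.0791
time: 32.6
tool_pos: [0.429, -0.3458, 0.0066]
ee_rot: [-1.571, -0.0, 1.305]
wrist_force: [-1.0, 0.1, 0.2]
width: 0.0318
time: 33.2
tool_pos: [0.4315, -0.3485, 0.1023]
ee_rot: [-1.58, 0.005, 1.305]
wrist_force: [0.3, -0.6, -1.0]
width: 0.0311
t 33.2 pos [ 0.4315 -0.3485  0.1023] cur yaw 1.305 j6 -2.09 -> delta [ 317.7    6.9 -141. ] yaw 1.262 alt -1.880
```

```bash
python3 -m handwheel '[{"delta_pos":[10,0,-5],"yaw":0.1},{"delta_pos":[40,0,-18],"yaw":0.24},{"delta_pos":[80,0,-36],"yaw":0.38},{"delta_pos":[120,0,-54],"yaw":0.52},{"delta_pos":[160,0,-71],"yaw":0.66},{"delta_pos":[200,0,-89],"yaw":0.8},{"delta_pos":[240,0,-107],"yaw":0.94},{"delta_pos":[280,0,-124],"yaw":1.08},{"delta_pos":[310,0,-138],"yaw":1.2},{"delta_pos":[317,0,-141],"yaw":1.262},{"delta_pos":[317,0,-141],"yaw":1.262},{"delta_pos":[317,0,-141],"yaw":1.262}]'
python3 -m handwheel '[{"delta_pos":[0,0,0],"yaw":0},{"delta_pos":[0,0,0],"yaw":0}]'
python3 - <<'E'
from h import *
w=snap('wrist');crop(w,160,130,360,290,3.6,'w23.png',proj(w,[[.6511,-.079,.032]]))
E
```

```text
time: 34.4
tool_pos: [0.6473, -0.0773, 0.0949]
ee_rot: [-1.571, 0.003, 0.044]
wrist_force: [-0.2, 0.2, -2.2]
width: 0.0315
time: 34.6
tool_pos: [0.6478, -0.0781, 0.0965]
ee_rot: [-1.571, 0.0, 0.042]
wrist_force: [0.4, 0.1, -2.2]
width: 0.032
```

View pics/w23.png

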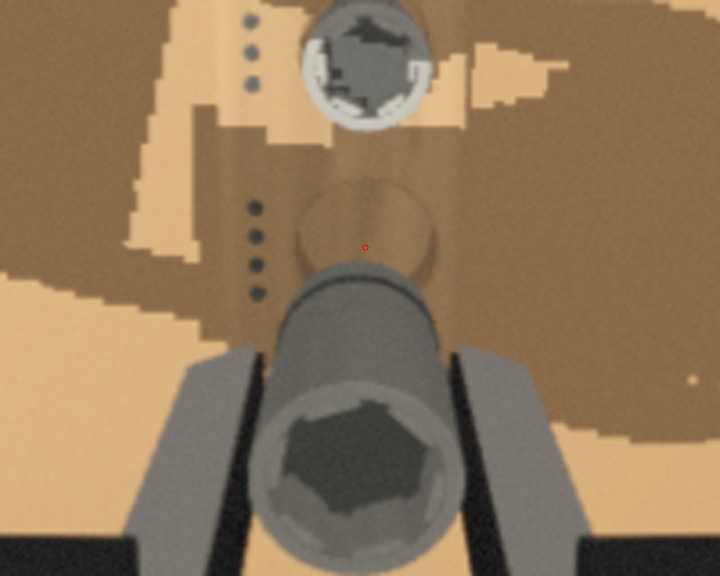

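```bash
python3 - <<'E'
from h import *
c=lambda P: np.array(P,float)/3.6-.5+[160,130]
w=snap('wrist'); print(cast(w,c([(366,243)]),.032)); off=held(c((357,476)),.0589); print(off)
goheld((.6511,-.0783),.048,.043,off)
E
```

```text
[[ 0.6512675  -0.07770547  0.032     ]]
[ 8.11095083e-04 -5.88997498e-02 -5.47640853e-05]
t 34.8 pos [ 0.6481 -0.0778  0.0969] cur yaw 0.042 j6 -0.25 -> delta [ 2.2 48.9 -0.6] yaw -0.001 alt 3.141
```

```bash
python3 -m handwheel '[{"delta_pos":[2.5,15,0],"yaw":0},{"delta_pos":[2.5,30,0],"yaw":0},{"delta_pos":[2.5,42,0],"yaw":0},{"delta_pos":[2.5,49,0],"yaw":0},{"delta_pos":[2.5,49,0],"yaw":0},{"delta_pos":[2.5,49,0],"yaw":0}]'
python3 - <<'E'
from h import *
w=snap('wrist');crop(w,180,130,340,290,4,'w24.png',proj(w,[[.6511,-.0783,.032]]))
o,p,R=pose(); print(p)
E
```

```text
time: 35.35
tool_pos: [0.6509, -0.0769, 0.0475]
ee_rot: [-1.571, 0.0, 0.043]
wrist_force: [0.6, 0.2, -1.2]
width: 0.0315
[ 0.65128274 -0.07702204  0.04820113]
```

View pics/w24.png

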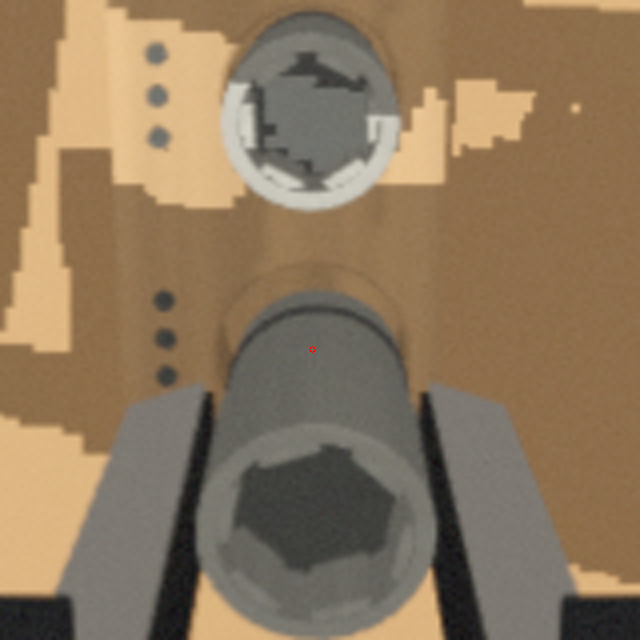

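```bash
python3 -m handwheel '[{"delta_pos":[-0.8,4,-0.3],"yaw":0},{"delta_pos":[-0.8,8,-0.3],"yaw":0},{"delta_pos":[-0.8,12,-0.3],"yaw":0},{"delta_pos":[-0.8,16,-0.3],"yaw":0},{"delta_pos":[-0.8,20,-0.3],"yaw":0},{"delta_pos":[-0.8,24,-0.3],"yaw":0},{"delta_pos":[-0.8,28,-0.3],"yaw":0},{"delta_pos":[-0.8,32,-0.3],"yaw":0},{"delta_pos":[-0.8,33,-0.3],"yaw":0},{"delta_pos":[-0.8,33,-0.3],"yaw":0}]'
python3 - <<'E'
from h import *
w=snap('wrist');crop(w,180,130,340,290,4,'w25.png')
o,p,R=pose(); print(p,o['wrist_force'])
E
```

```text
time: 36.4
tool_pos: [0.65, -0.0773, 0.0145]
ee_rot: [-1.571, 0.0, 0.043]
wrist_force: [1.0, -0.2, -1.1]
width: 0.0317
[ 0.65012832 -0.07731276  0.01469701] [ 0.01233444  0.36531062 -1.98145145]
```

View pics/w25.png

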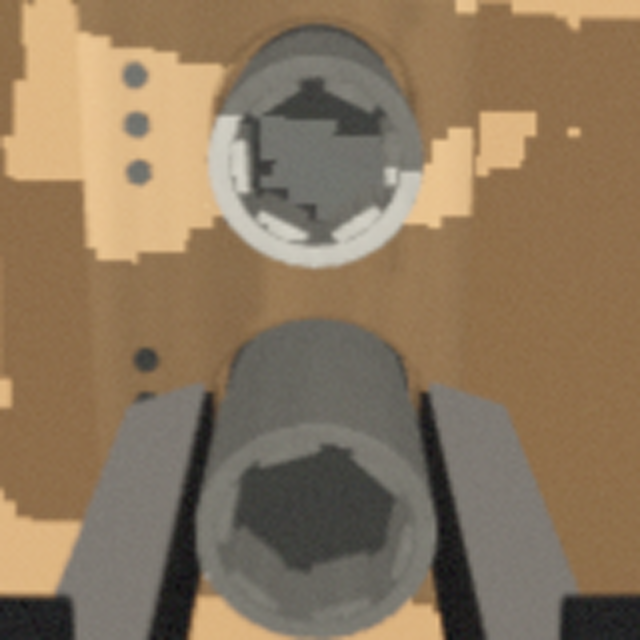

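```bash
python3 -m handwheel '[{"delta_pos":[0,0,0],"yaw":0},{"delta_pos":[0,0,0],"yaw":0},{"delta_pos":[0,0,0],"yaw":0},{"delta_pos":[0,0,0],"yaw":0},{"delta_pos":[0,0,0],"yaw":0},{"delta_pos":[0,0,0],"yaw":0}]' 100
python3 -m handwheel '[{"delta_pos":[0,0,0],"yaw":0},{"delta_pos":[0,-20,0],"yaw":0},{"delta_pos":[0,-50,0],"yaw":0},{"delta_pos":[0,-90,0],"yaw":0},{"delta_pos":[0,-130,0],"yaw":0},{"delta_pos":[0,-160,0],"yaw":0},{"delta_pos":[0,-160,0],"yaw":0}]' 20
python3 - <<'E'
from h import *
w=snap('wrist');crop(w,0,0,512,384,1.5,'w26.png')
t=snap('top');crop(t,170,120,430,260,3,'t26.png')
go(.45,-.035,.16,-1.86)
E
```

```text
time: 37.05
tool_pos: [0.6501, -0.0773, 0.0147]
ee_rot: [-1.571, -0.0, 0.043]
wrist_force: [-0.1, 0.6, 0.5]
width: 0.0566
time: 37.75
tool_pos: [0.6529, -0.0779, 0.1818]
ee_rot: [-1.574, -0.012, 0.043]
wrist_force: [-0.1, 0.5, -0.1]
width: 0.0867
t 37.9 pos [ 0.6504 -0.0774  0.1753] cur yaw 0.043 j6 -0.25 -> delta [-198.4   14.9   51. ] yaw -1.239 alt 1.903
```

View pics/w26.png

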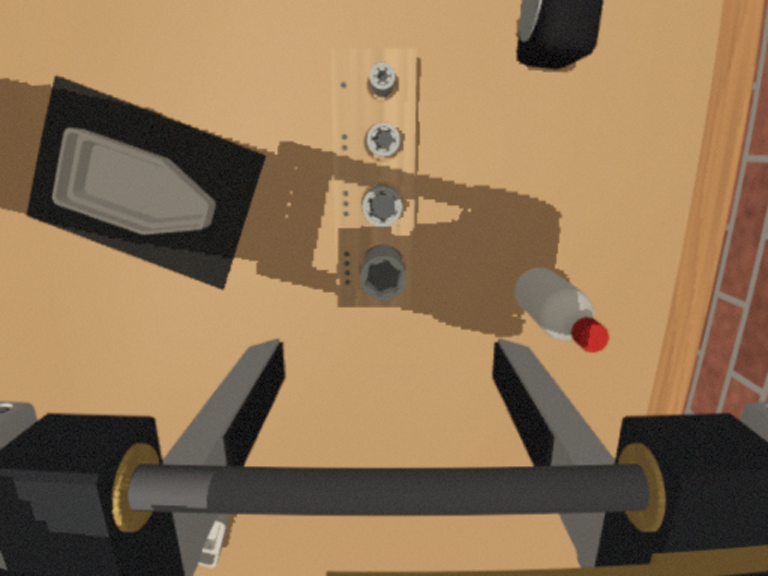

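View pics/t26.png

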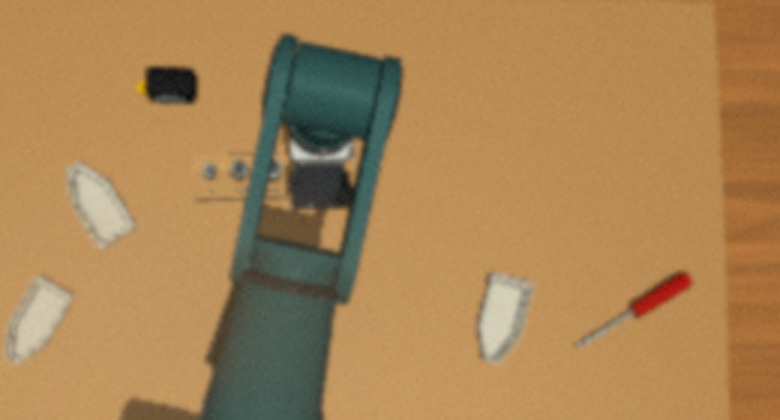

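```bash
python3 -m handwheel '[{"delta_pos":[-15,0,4],"yaw":-0.14},{"delta_pos":[-45,0,12],"yaw":-0.28},{"delta_pos":[-75,0,20],"yaw":-0.42},{"delta_pos":[-105,5,28],"yaw":-0.56},{"delta_pos":[-135,10,36],"yaw":-0.7},{"delta_pos":[-165,15,44],"yaw":-0.84},{"delta_pos":[-190,15,50],"yaw":-0.98},{"delta_pos":[-198,15,51],"yaw":-1.12},{"delta_pos":[-198,15,51],"yaw":-1.239},{"delta_pos":[-198,15,51],"yaw":-1.239},{"delta_pos":[-198,15,51],"yaw":-1.239},{"delta_pos":[-198,15,51],"yaw":-1.239}]'
cat >> h.py <<'E'
def trayfit(s,c0,z,name,rad=70,smax=70,vmin=70):
    """mask low-saturation bright tray near pixel c0, fit in world plane z of rim"""
    im=s['image']; hsv=cv2.cvtColor(im,cv2.COLOR_RGB2HSV)
    m=((hsv[:,:,1]<smax)&(hsv[:,:,2]>vmin)).astype(np.uint8)
    k=np.zeros_like(m); cv2.circle(k,tuple(int(v) for v in c0),rad,1,-1); m=m*k
    m=cv2.morphologyEx(m,cv2.MORPH_CLOSE,np.ones((7,7),np.uint8)); m=cv2.morphologyEx(m,cv2.MORPH_OPEN,np.ones((3,3),np.uint8))
    cs,_=cv2.findContours(m,cv2.RETR_EXTERNAL,cv2.CHAIN_APPROX_NONE)
    C=max(cs,key=cv2.contourArea).reshape(-1,2)
    h=cv2.convexHull(C).reshape(-1,2).astype(float)
    W=cast(s,h,z)[:,:2]
    r=cv2.minAreaRect((W*1000).astype(np.float32)); b=cv2.boxPoints(r)/1000.
    c=b.mean(0); e1=b[1]-b[0]; e2=b[2]-b[1]
    u=e1 if np.linalg.norm(e1)>np.linalg.norm(e2) else e2; L=np.linalg.norm(u);u=u/L; v=np.array([-u[1],u[0]]); Wd=min(np.linalg.norm(e1),np.linalg.norm(e2))
    # filled centroid towards rear
    cen=cv2.moments((W*1000).astype(np.float32).reshape(-1,1,2)); g=np.array([cen['m10'],cen['m01']])/cen['m00']/1000
    if (g-c)@u>0: u=-u
    # sides: refine heading from side hull points? report tray point: rect centre is at tray x=+6
    org=c-u*.006
    im2=im[:,:,::-1].copy()
    cv2.drawContours(im2,[h.astype(np.int32)],-1,(0,0,255),1)
    x,y=int(c0[0]),int(c0[1]); x0,y0=max(0,x-90),max(0,y-90)
    cv2.imwrite('pics/'+name,cv2.resize(im2[y0:y+90,x0:x+90],None,fx=3,fy=3))
    hd=np.arctan2(u[1],u[0]); print('len %.1f wid %.1f mm'%(L*1000,Wd*1000),'org',org.round(4),'heading %.3f'%hd)
    return org,hd
E
python3 - <<'E'
from h import *
w=snap('wrist');o,p,R=pose();print(p)
c0=proj(w,[[.45,-.025,.031]])[0];print(c0)
trayfit(w,c0,.031,'b27.png',rad=75)
E
```

```text
time: 39.05
tool_pos: [0.4497, -0.0348, 0.1586]
ee_rot: [-1.569, 0.0, 1.28]
wrist_force: [-0.0, -0.2, 0.2]
width: 0.0864
[ 0.4498673  -0.03485014  0.15883359]
[267.23423863 178.49278972]
len 122.3 wid 62.5 mm org [ 0.4517 -0.0242] heading -0.306
```

View pics/b27.png

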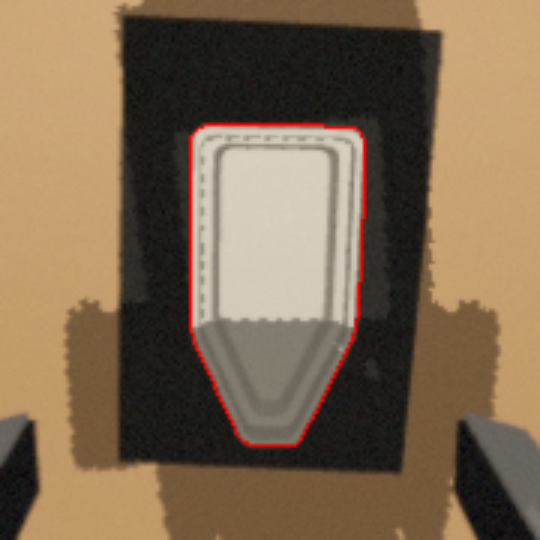

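```bash
python3 - <<'E'
from h import *
w=snap('wrist')
c=lambda P: np.array(P,float)/3-.33+[177,88]
P=cast(w,c([(191,140),(191,325),(365,140),(357,325),(277,126),(270,445)]),.031)[:,:2]
for a,b in((0,1),(2,3),(4,5)):
    d=P[b]-P[a]; print(np.arctan2(d[1],d[0]),np.linalg.norm(d))
print(P.round(4), np.linalg.norm(P[0]-P[2]),np.linalg.norm(P[1]-P[3]))
M=cast(w,c([(122,16),(440,32),(120,460),(402,472)]),.003)[:,:2]; print(M.round(4),M.mean(0))
E
```

```text
-0.30554846918702117 0.06821267889641718
-0.3016195859330611 0.06826270049879157
-0.3039865173519554 0.1214773897336927
[[ 3.959e-01 -3.900e-02]
 [ 4.610e-01 -5.950e-02]
 [ 4.135e-01  2.020e-02]
 [ 4.787e-01 -1.000e-04]
 [ 3.999e-01 -8.400e-03]
 [ 5.158e-01 -4.480e-02]] 0.06173639596371167 0.062003777425292436
[[ 0.3464 -0.0522]
 [ 0.3858  0.0603]
 [ 0.5161 -0.1102]
 [ 0.5556  0.0027]] [ 0.45095925 -0.02483409]
```

```bash
python3 - <<'E'
from h import *
go(.595,.208,.13,2.143)
E
```

```text
t 39.1 pos [ 0.45   -0.0349  0.1591] cur yaw 1.281 j6 -1.48 -> delta [274.2  29.  -69.6] yaw -0.862 alt 2.279
```

```bash
python3 -m handwheel '[{"delta_pos":[20,0,-5],"yaw":-0.1},{"delta_pos":[60,0,-15],"yaw":-0.24},{"delta_pos":[105,0,-26],"yaw":-0.38},{"delta_pos":[150,10,-38],"yaw":-0.52},{"delta_pos":[195,20,-50],"yaw":-0.66},{"delta_pos":[240,29,-61],"yaw":-0.8},{"delta_pos":[270,29,-69],"yaw":-0.862},{"delta_pos":[274,29,-70],"yaw":-0.862},{"delta_pos":[274,29,-70],"yaw":-0.862},{"delta_pos":[274,29,-70],"yaw":-0.862},{"delta_pos":[274,29,-70],"yaw":-0.862}]' 0
python3 - <<'E'
from h import *
w=snap('wrist');o,p,R=pose();print(p)
c0=proj(w,[[.601,.2122,.028]])[0];print(c0)
org,hd=trayfit(w,c0,.028,'a28.png',rad=80)
go(*org,-.023,hd+np.pi/2)
E
```

```text
time: 40.25
tool_pos: [0.595, 0.2065, 0.1313]
ee_rot: [-1.571, 0.0, 2.142]
wrist_force: [1.2, -0.3, 0.0]
width: 0.0944
[0.59506613 0.20655266 0.13146099]
[261.11536093 193.71053071]
len 121.4 wid 60.4 mm org [0.5994 0.2119] heading 0.573
t 40.3 pos [0.5951 0.2066 0.1315] cur yaw 2.142 j6 -1.90 -> delta [  2.2 154.5  -6.4] yaw -0.002 alt 3.139
```

View pics/a28.png

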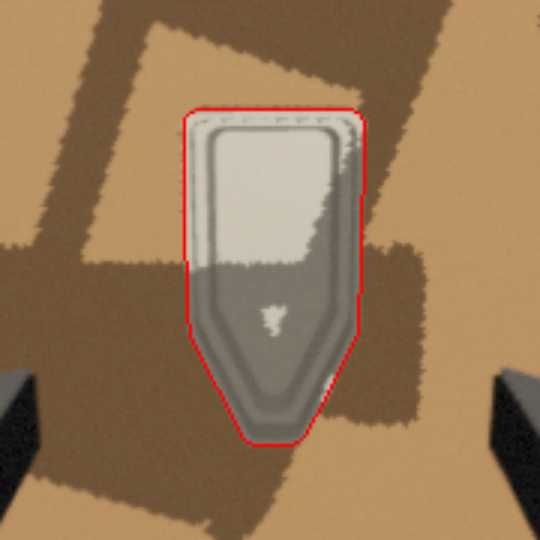

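```bash
python3 -m handwheel '[{"delta_pos":[2,20,-3],"yaw":0},{"delta_pos":[2,50,-6],"yaw":0},{"delta_pos":[2,80,-6],"yaw":0},{"delta_pos":[2,105,-6],"yaw":0},{"delta_pos":[2,125,-6],"yaw":0},{"delta_pos":[2,137,-6],"yaw":0},{"delta_pos":[2,143,-6],"yaw":0},{"delta_pos":[2,145,-6],"yaw":0},{"delta_pos":[2,145,-6],"yaw":0},{"delta_pos":[2,145,-6],"yaw":0}]'
python3 - <<'E'
from h import *
o,p,R=pose();print(p,o['wrist_force'])
t=snap('scene'); c=proj(t,[p])[0].astype(int); print(c)
tips=[p+R@[a*.047,-.031,b*.008] for a in(1,-1) for b in (1,-1)]
crop(t,c[0]-40,c[1]-45,c[0]+40,c[1]+35,8,'s29.png',proj(t,tips))
crop(snap('wrist'),100,60,420,300,2.4,'w29.png')
E
```

```text
time: 41.3
tool_pos: [0.6001, 0.213, -0.0129]
ee_rot: [-1.573, 0.001, 2.144]
wrist_force: [1.0, 0.1, -0.2]
width: 0.0939
[ 0.60010626  0.21299594 -0.01285146] [ 1.01124904  0.10922454 -0.24484248]
[294 249]
```

View pics/s29.png

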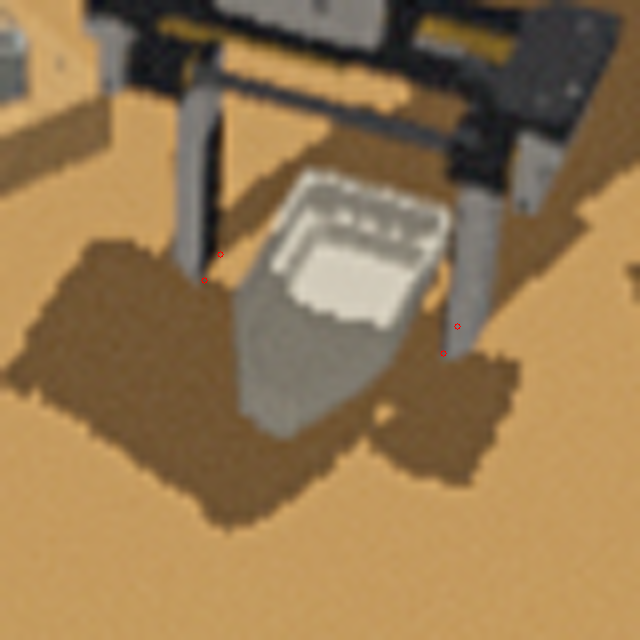

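View pics/w29.png

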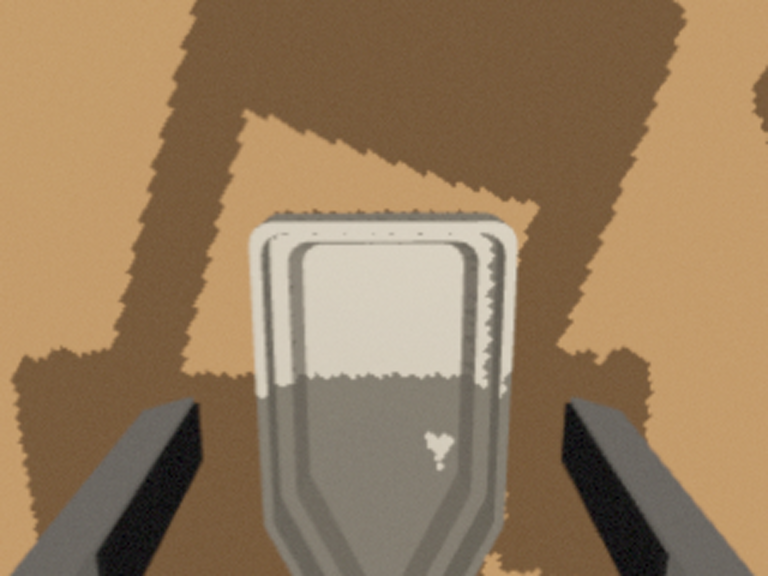

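```bash
python3 -m handwheel '[{"delta_pos":[0,1,0],"yaw":0},{"delta_pos":[0,2,0],"yaw":0},{"delta_pos":[0,2,0],"yaw":0},{"delta_pos":[0,2,0],"yaw":0}]'
python3 -m handwheel '[{"delta_pos":[0,0,0],"yaw":0},{"delta_pos":[0,0,0],"yaw":0},{"delta_pos":[0,0,0],"yaw":0},{"delta_pos":[0,0,0],"yaw":0},{"delta_pos":[0,0,0],"yaw":0},{"delta_pos":[0,0,0],"yaw":0},{"delta_pos":[0,0,0],"yaw":0},{"delta_pos":[0,0,0],"yaw":0}]' 255
```

```text
time: 41.8
tool_pos: [0.5991, 0.2128, -0.0164]
ee_rot: [-1.571, -0.0, 2.144]
wrist_force: [-0.1, 0.4, -0.1]
width: 0.0938
time: 42.6
tool_pos: [0.5991, 0.2128, -0.0163]
ee_rot: [-1.571, -0.0, 2.144]
wrist_force: [-0.2, 0.1, 0.6]
width: 0.0599
```

```bash
python3 -m handwheel '[{"delta_pos":[0,-5,0],"yaw":0},{"delta_pos":[0,-15,0],"yaw":0},{"delta_pos":[0,-35,0],"yaw":0},{"delta_pos":[0,-60,0],"yaw":0},{"delta_pos":[0,-85,0],"yaw":0},{"delta_pos":[0,-100,0],"yaw":0},{"delta_pos":[0,-100,0],"yaw":0}]'
python3 - <<'E'
from h import *
crop(snap('wrist'),100,60,420,300,2.4,'w30.png')
go(.4515,-.0244,.075,1.267)
E
```

```text
time: 43.3
tool_pos: [0.6012, 0.2133, 0.0876]
ee_rot: [-1.577, 0.002, 2.144]
wrist_force: [-1.0, 0.2, -0.8]
width: 0.0597
t 43.4 pos [0.6    0.213  0.0852] cur yaw 2.144 j6 -1.89 -> delta [-118.9    9.6  253.5] yaw 0.877 alt -2.265
```

View pics/w30.png

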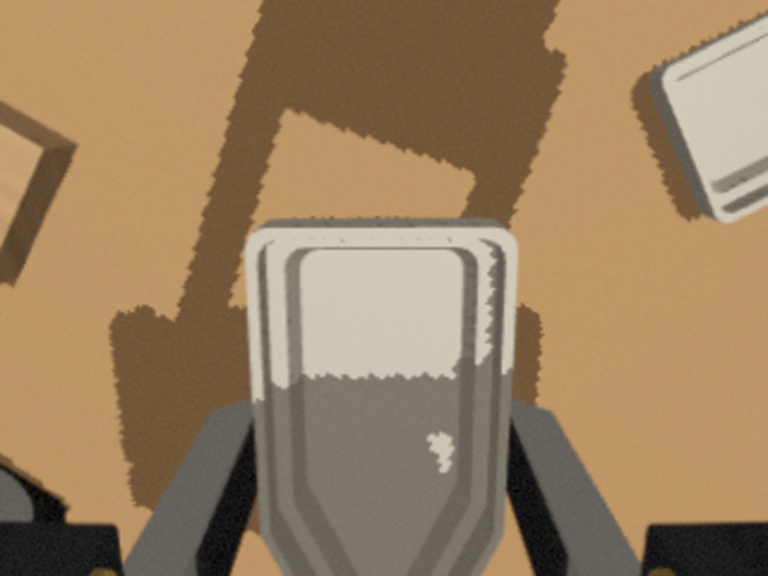

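Tray is held level. I'm carrying it over the base.

```bash
python3 -m handwheel '[{"delta_pos":[-8,0,15],"yaw":0.08},{"delta_pos":[-22,0,45],"yaw":0.2},{"delta_pos":[-38,0,80],"yaw":0.32},{"delta_pos":[-55,0,115],"yaw":0.44},{"delta_pos":[-72,0,150],"yaw":0.56},{"delta_pos":[-88,0,185],"yaw":0.68},{"delta_pos":[-103,0,220],"yaw":0.8},{"delta_pos":[-115,5,245],"yaw":0.877},{"delta_pos":[-119,10,253],"yaw":0.877},{"delta_pos":[-119,10,253],"yaw":0.877},{"delta_pos":[-119,10,253],"yaw":0.877}]'
python3 -m handwheel '[{"delta_pos":[0,0,0],"yaw":0},{"delta_pos":[0,0,0],"yaw":0}]'
python3 - <<'E'
from h import *
go(.4515,-.0244,.035,1.267)
crop(snap('wrist'),100,60,420,300,2.4,'w31.png')
E
```

```text
time: 44.45
tool_pos: [0.4511, -0.0236, 0.0729]
ee_rot: [-1.569, -0.001, 1.268]
wrist_force: [0.6, -0.4, -1.3]
width: 0.0596
time: 44.65
tool_pos: [0.4518, -0.0236, 0.0737]
ee_rot: [-1.571, -0.0, 1.269]
wrist_force: [-0.5, -0.2, -1.0]
width: 0.0595
t 44.6 pos [ 0.4518 -0.0236  0.0737] cur yaw 1.269 j6 -1.45 -> delta [-0.9 38.7  0. ] yaw 0.002 alt -3.140
```

View pics/w31.png

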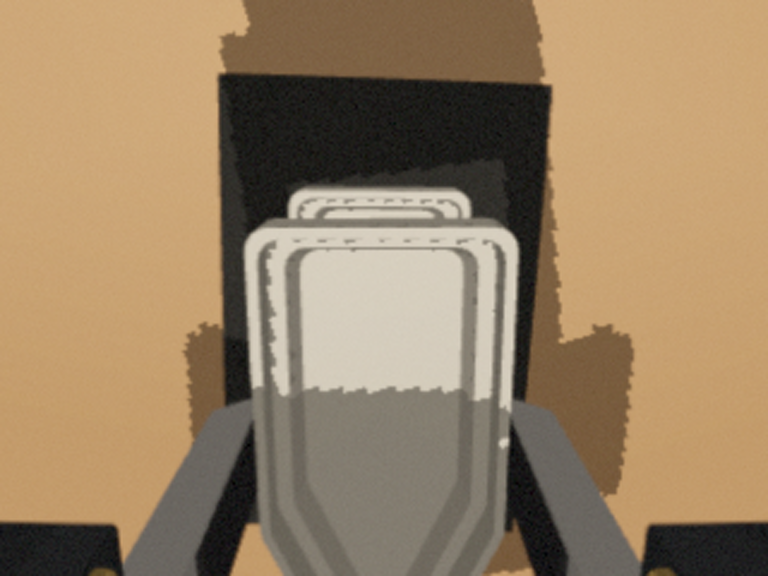

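```bash
python3 -m handwheel '[{"delta_pos":[-0.5,10,0],"yaw":0},{"delta_pos":[-0.8,25,0],"yaw":0},{"delta_pos":[-0.8,40,0],"yaw":0},{"delta_pos":[-0.8,48,0],"yaw":0},{"delta_pos":[-0.8,51,0],"yaw":0},{"delta_pos":[-0.8,51,0],"yaw":0},{"delta_pos":[-0.8,51,0],"yaw":0}]'
python3 - <<'E'
from h import *
o,p,R=pose();print(p,o['wrist_force'])
w=snap('wrist');crop(w,190,100,330,240,5,'w32.png')
np.save('pics/w32.npy',w,allow_pickle=True)
t=snap('scene');crop(t,250,160,330,230,8,'s32.png')
E
```

```text
time: 45.4
tool_pos: [0.4514, -0.0252, 0.0233]
ee_rot: [-1.572, -0.0, 1.267]
wrist_force: [0.5, -0.1, -0.1]
width: 0.06
[ 0.45143033 -0.02522299  0.02325318] [ 0.5269661  -0.07212144 -0.07160417]
```

View pics/w32.png

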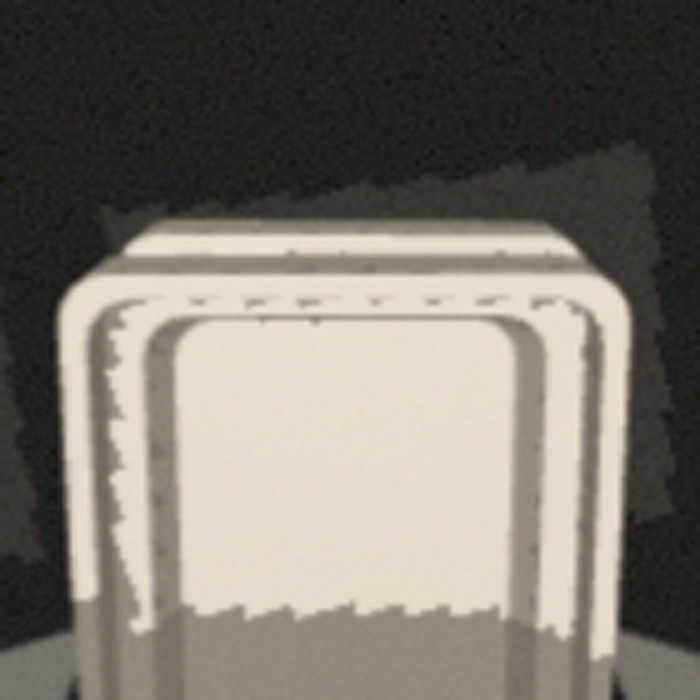

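View pics/s32.png

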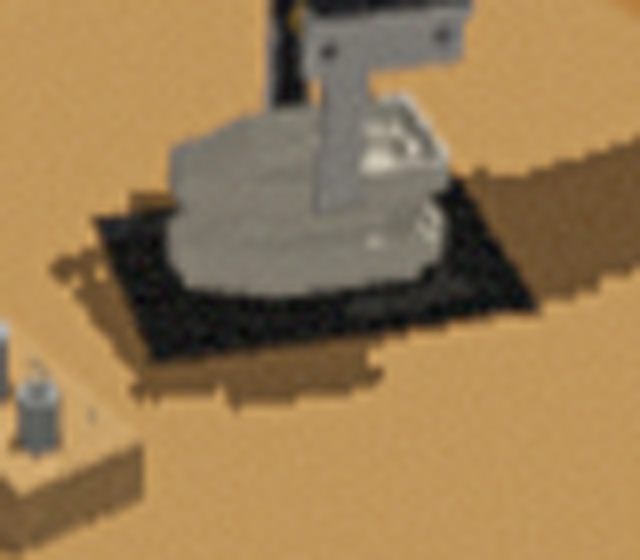

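```bash
cat >> h.py <<'E'
def cmp(w,p,R,base_pts,held_pts,zb,zh,x0,y0,f):
    c=lambda P: np.array(P,float)/f-.5+[x0,y0]
    B=(cast(w,c(base_pts),zb)-p)@R*1000; H=(cast(w,c(held_pts),zh)-p)@R*1000
    print('base tool x,z mm',B[:,[0,2]].round(1).tolist(),'held',H[:,[0,2]].round(1).tolist())
E
python3 - <<'E'
from h import *
w=np.load('pics/w32.npy',allow_pickle=True).item(); o,p,R=pose(); print(p)
cmp(w,p,R,[(352,234),(125,252),(580,257)],[(345,274),(58,320),(631,320)],.031,p[2]+.0163+.028,190,100,5)
E
```

```text
[ 0.45154945 -0.02529392  0.02345283]
base tool x,z mm [[1.0, 54.2], [-28.2, 51.9], [30.4, 51.3]] held [[0.2, 54.4], [-30.4, 49.6], [30.6, 49.5]]
```

```bash
python3 -m handwheel '[{"delta_pos":[1,3,0],"yaw":0},{"delta_pos":[1,5,0],"yaw":0},{"delta_pos":[1,7,0],"yaw":0},{"delta_pos":[1,9,0],"yaw":0},{"delta_pos":[1,11,0],"yaw":0},{"delta_pos":[1,13,0],"yaw":0},{"delta_pos":[1,15,0],"yaw":0},{"delta_pos":[1,16,0],"yaw":0},{"delta_pos":[1,16,0],"yaw":0}]'
```

```text
time: 46.4
tool_pos: [0.451, -0.0242, 0.0064]
ee_rot: [-1.57, -0.0, 1.267]
wrist_force: [0.1, -1.1, -1.2]
width: 0.0596
```

```bash
python3 -m handwheel '[{"delta_pos":[0,1,0],"yaw":0},{"delta_pos":[0,2,0],"yaw":0},{"delta_pos":[0,2,0],"yaw":0},{"delta_pos":[0,2,0],"yaw":0}]'
python3 -m handwheel '[{"delta_pos":[0,1,0],"yaw":0},{"delta_pos":[0,1,0],"yaw":0},{"delta_pos":[0,1,0],"yaw":0}]'
```

```text
time: 46.8
tool_pos: [0.4512, -0.0242, 0.0046]
ee_rot: [-1.571, -0.0, 1.267]
wrist_force: [-0.4, -0.3, -1.6]
width: 0.0596
time: 47.1
tool_pos: [0.4511, -0.0242, 0.0036]
ee_rot: [-1.571, -0.0, 1.267]
wrist_force: [-0.2, 0.5, -0.8]
width: 0.0595
```

```bash
python3 -m handwheel '[{"delta_pos":[0,1,0],"yaw":0},{"delta_pos":[0,1,0],"yaw":0},{"delta_pos":[0,1,0],"yaw":0}]'
python3 -m handwheel '[{"delta_pos":[0,0.7,0],"yaw":0},{"delta_pos":[0,0.7,0],"yaw":0},{"delta_pos":[0,0.7,0],"yaw":0}]'
```

```text
time: 47.4
tool_pos: [0.4514, -0.0243, 0.0031]
ee_rot: [-1.571, 0.0, 1.267]
wrist_force: [-1.3, -0.3, 2.9]
width: 0.0597
time: 47.7
tool_pos: [0.4516, -0.0244, 0.0026]
ee_rot: [-1.572, 0.0, 1.267]
wrist_force: [-2.1, -0.7, 5.7]
width: 0.0599
```

```bash
python3 -m handwheel '[{"delta_pos":[0,-0.5,0],"yaw":0},{"delta_pos":[0,-0.5,0],"yaw":0},{"delta_pos":[0,-0.5,0],"yaw":0},{"delta_pos":[0,-0.5,0],"yaw":0},{"delta_pos":[0,-0.5,0],"yaw":0},{"delta_pos":[0,-0.5,0],"yaw":0}]' 20
python3 -m handwheel '[{"delta_pos":[0,-5,0],"yaw":0},{"delta_pos":[0,-30,0],"yaw":0},{"delta_pos":[0,-70,0],"yaw":0},{"delta_pos":[0,-110,0],"yaw":0},{"delta_pos":[0,-140,0],"yaw":0},{"delta_pos":[0,-150,0],"yaw":0},{"delta_pos":[0,-150,0],"yaw":0},{"delta_pos":[0,-150,0],"yaw":0}]' 0
python3 - <<'E'
from h import *
w=snap('wrist');o,p,R=pose();print(p)
c0=proj(w,[[.4515,-.0244,.047]])[0]
trayfit(w,c0,.047,'b33.png',rad=80)
t=snap('top');crop(t,170,120,430,260,3,'t33.png')
t=snap('scene');crop(t,250,160,330,230,8,'s33.png')
go(.44,.289,.13,1.03)
E
```

```text
time: 48.3
tool_pos: [0.4511, -0.0242, 0.0024]
ee_rot: [-1.571, -0.0, 1.267]
wrist_force: [0.5, -0.6, -0.5]
width: 0.0865
time: 49.1
tool_pos: [0.4503, -0.0241, 0.1508]
ee_rot: [-1.568, 0.0, 1.267]
wrist_force: [-0.8, 0.1, -0.9]
width: 0.0942
[ 0.44990857 -0.02399454  0.15018451]
len 122.3 wid 62.6 mm org [ 0.4506 -0.0239] heading -0.303
t 49.2 pos [ 0.4499 -0.024   0.1501] cur yaw 1.267 j6 -1.45 -> delta [295.7  20.5 103. ] yaw 0.237 alt -2.905
```

View pics/b33.png

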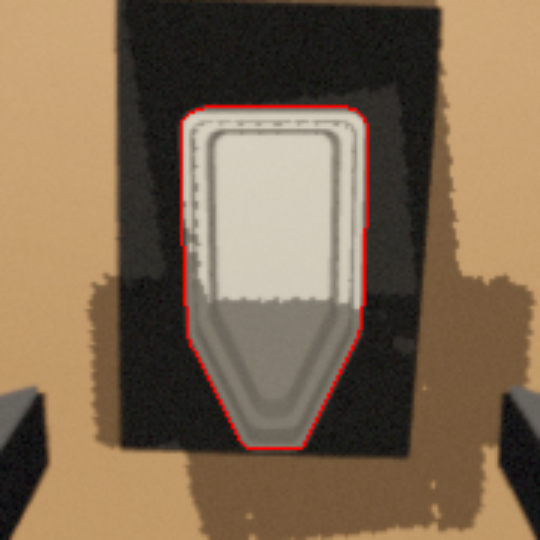

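View pics/s33.png

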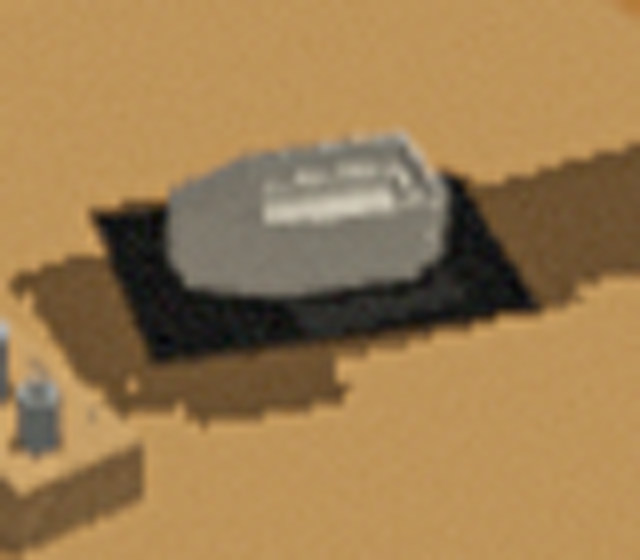

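View pics/t33.png

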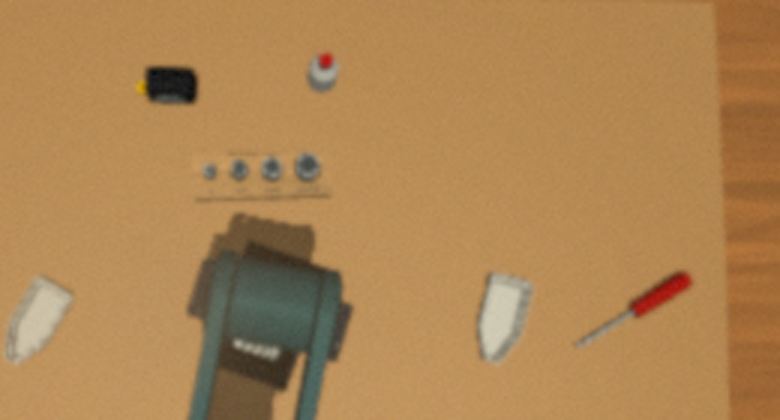

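```bash
python3 -m handwheel '[{"delta_pos":[20,0,7],"yaw":0.05},{"delta_pos":[60,0,21],"yaw":0.1},{"delta_pos":[105,5,37],"yaw":0.15},{"delta_pos":[150,10,53],"yaw":0.2},{"delta_pos":[195,15,69],"yaw":0.237},{"delta_pos":[240,20,85],"yaw":0.237},{"delta_pos":[280,20,98],"yaw":0.237},{"delta_pos":[296,20,103],"yaw":0.237},{"delta_pos":[296,20,103],"yaw":0.237},{"delta_pos":[296,20,103],"yaw":0.237},{"delta_pos":[296,20,103],"yaw":0.237}]'
python3 - <<'E'
from h import *
w=snap('wrist');o,p,R=pose();print(p)
c0=proj(w,[[.44,.289,.028]])[0];print(c0)
org,hd=trayfit(w,c0,.028,'e34.png',rad=85)
go(*org,-.0165,hd+np.pi/2)
E
```

```text
time: 50.35
tool_pos: [0.4417, 0.2873, 0.1323]
ee_rot: [-1.571, 0.001, 1.028]
wrist_force: [-0.1, -0.1, 0.3]
width: 0.0935
[0.44178563 0.28737326 0.13253441]
[258.90401764 183.47713696]
len 121.3 wid 60.9 mm org [0.4406 0.294 ] heading 2.608
t 50.4 pos [0.4418 0.2874 0.1325] cur yaw 1.028 j6 -0.56 -> delta [  5.1 149.    4.5] yaw -0.010 alt 3.132
```

View pics/e34.png

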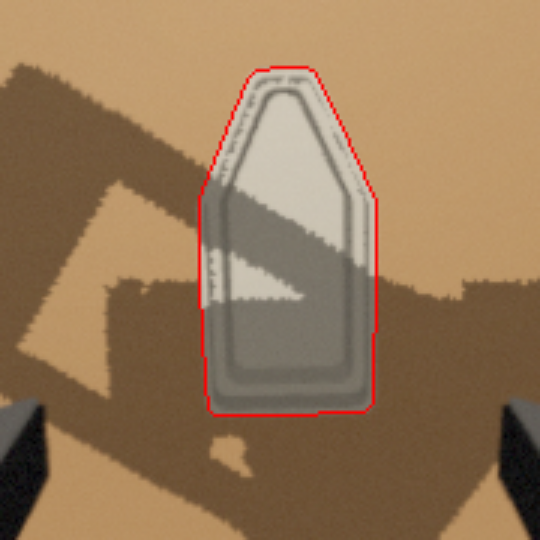

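```bash
python3 -m handwheel '[{"delta_pos":[5,20,4],"yaw":-0.01},{"delta_pos":[5,50,4.5],"yaw":-0.01},{"delta_pos":[5,80,4.5],"yaw":-0.01},{"delta_pos":[5,105,4.5],"yaw":-0.01},{"delta_pos":[5,125,4.5],"yaw":-0.01},{"delta_pos":[5,140,4.5],"yaw":-0.01},{"delta_pos":[5,147,4.5],"yaw":-0.01},{"delta_pos":[5,149,4.5],"yaw":-0.01},{"delta_pos":[5,149,4.5],"yaw":-0.01},{"delta_pos":[5,149,4.5],"yaw":-0.01}]'
python3 -m handwheel '[{"delta_pos":[0,0,0],"yaw":0},{"delta_pos":[0,0,0],"yaw":0}]'
python3 - <<'E'
from h import *
o,p,R=pose(); print(p,o['wrist_force'])
go(.4406,.294,-.0165,2.608-np.pi/2)
E
```

```text
time: 51.4
tool_pos: [0.4411, 0.2959, -0.0153]
ee_rot: [-1.572, -0.002, 1.04]
wrist_force: [0.9, -0.2, 0.7]
width: 0.0942
time: 51.6
tool_pos: [0.4406, 0.2959, -0.0158]
ee_rot: [-1.572, -0.001, 1.04]
wrist_force: [-0.7, -0.1, -0.4]
width: 0.094
[ 0.44062371  0.29594797 -0.01575145] [-0.69771559 -0.11982034 -0.35810967]
t 51.6 pos [ 0.4406  0.2959 -0.0158] cur yaw 1.040 j6 -0.56 -> delta [-1.7  0.7 -1. ] yaw 0.003 alt -3.139
```

```bash
python3 -m handwheel '[{"delta_pos":[-1.5,0,-1],"yaw":0},{"delta_pos":[-1.5,0.3,-1],"yaw":0},{"delta_pos":[-1.5,0.3,-1],"yaw":0}]'
python3 -m handwheel '[{"delta_pos":[0,0,0],"yaw":0},{"delta_pos":[0,0,0],"yaw":0},{"delta_pos":[0,0,0],"yaw":0},{"delta_pos":[0,0,0],"yaw":0},{"delta_pos":[0,0,0],"yaw":0},{"delta_pos":[0,0,0],"yaw":0},{"delta_pos":[0,0,0],"yaw":0},{"delta_pos":[0,0,0],"yaw":0}]' 255
python3 -m handwheel '[{"delta_pos":[0,-5,0],"yaw":0},{"delta_pos":[0,-15,0],"yaw":0},{"delta_pos":[0,-35,0],"yaw":0},{"delta_pos":[0,-60,0],"yaw":0},{"delta_pos":[0,-85,0],"yaw":0},{"delta_pos":[0,-110,0],"yaw":0},{"delta_pos":[0,-110,0],"yaw":0}]'
python3 - <<'E'
from h import *
crop(snap('wrist'),100,60,420,300,2.4,'w35.png')
go(.451,-.0242,.09,-1.875)
E
```

```text
time: 51.9
tool_pos: [0.4402, 0.2938, -0.0168]
ee_rot: [-1.571, 0.0, 1.04]
wrist_force: [0.1, -1.1, -0.2]
width: 0.0941
time: 52.7
tool_pos: [0.4402, 0.2939, -0.0168]
ee_rot: [-1.571, -0.0, 1.04]
wrist_force: [-0.1, -0.3, -0.3]
width: 0.0597
time: 53.4
tool_pos: [0.4431, 0.2954, 0.0984]
ee_rot: [-1.576, -0.008, 1.04]
wrist_force: [0.7, -0.1, -0.7]
width: 0.0599
t 53.5 pos [0.4418 0.2947 0.0958] cur yaw 1.040 j6 -0.56 -> delta [-270.3    5.  -169.3] yaw -0.227 alt 2.915
```

View pics/w35.png

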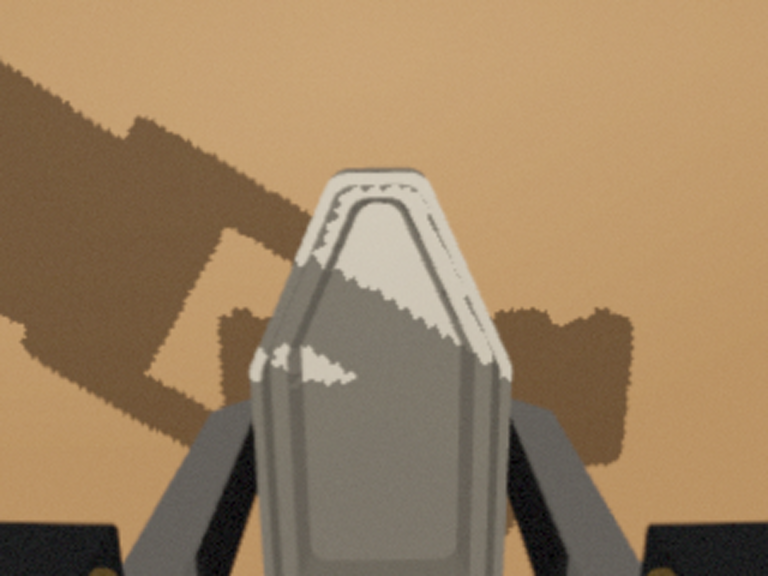

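```bash
python3 -m handwheel '[{"delta_pos":[-10,0,-6],"yaw":0.1},{"delta_pos":[-35,0,-22],"yaw":0.24},{"delta_pos":[-62,0,-39],"yaw":0.38},{"delta_pos":[-90,0,-56],"yaw":0.52},{"delta_pos":[-118,0,-74],"yaw":0.66},{"delta_pos":[-146,0,-91],"yaw":0.8},{"delta_pos":[-174,0,-109],"yaw":0.94},{"delta_pos":[-202,0,-126],"yaw":1.08},{"delta_pos":[-230,0,-144],"yaw":1.22},{"delta_pos":[-255,0,-160],"yaw":1.36},{"delta_pos":[-267,0,-167],"yaw":1.5},{"delta_pos":[-270,5,-169],"yaw":1.6}]'
python3 - <<'E'
from h import *
go(.451,-.0242,.09,-1.875)
E
```

```text
time: 54.65
tool_pos: [0.4486, -0.0263, 0.0868]
ee_rot: [-1.572, 0.001, -0.568]
wrist_force: [0.7, 0.3, -1.4]
width: 0.0598
t 54.6 pos [ 0.4486 -0.0263  0.0868] cur yaw -0.568 j6 0.38 -> delta [ 0.9 -3.2  3. ] yaw 1.307 alt -1.834
```

```bash
python3 -m handwheel '[{"delta_pos":[0,0,0],"yaw":0.13},{"delta_pos":[0,0,0],"yaw":0.27},{"delta_pos":[0,0,0],"yaw":0.41},{"delta_pos":[0,0,0],"yaw":0.55},{"delta_pos":[0,0,0],"yaw":0.69},{"delta_pos":[0,0,0],"yaw":0.83},{"delta_pos":[0,0,0],"yaw":0.97},{"delta_pos":[0,0,0],"yaw":1.11},{"delta_pos":[0,5,2],"yaw":1.25},{"delta_pos":[0,20,2],"yaw":1.307},{"delta_pos":[0,35,2],"yaw":1.307},{"delta_pos":[0,42,2],"yaw":1.307}]'
python3 -m handwheel '[{"delta_pos":[0,0,0],"yaw":0},{"delta_pos":[0,0,0],"yaw":0},{"delta_pos":[0,0,0],"yaw":0}]'
python3 - <<'E'
from h import *
o,p,R=pose();print(p,o['wrist_force'])
w=snap('wrist');crop(w,190,100,330,240,5,'w36.png')
np.save('pics/w36.npy',w,allow_pickle=True)
go(.451,-.0242,.04,-1.875)
E
```

```text
time: 55.85
tool_pos: [0.448, -0.0225, 0.043]
ee_rot: [-1.576, -0.001, -1.867]
wrist_force: [0.2, -0.7, -1.2]
width: 0.0596
time: 56.15
tool_pos: [0.4509, -0.023, 0.0468]
ee_rot: [-1.57, 0.0, -1.867]
wrist_force: [0.6, -0.8, -1.4]
width: 0.0598
[ 0.4509253  -0.0229858   0.04681935] [ 0.6450037  -0.81147595 -1.43143914]
t 56.2 pos [ 0.451  -0.023   0.0469] cur yaw -1.867 j6 1.69 -> delta [1.2 6.9 0.3] yaw 0.008 alt -3.134
```

View pics/w36.png

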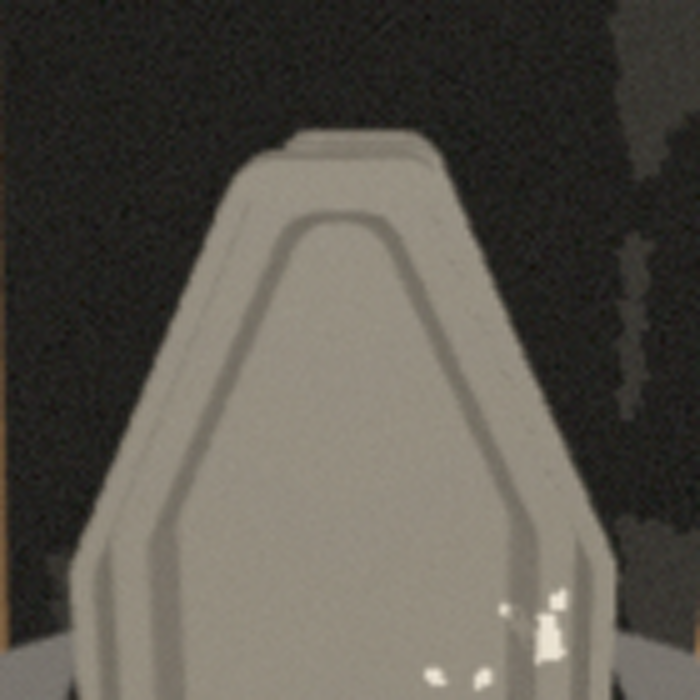

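```bash
python3 - <<'E'
from h import *
w=np.load('pics/w36.npy',allow_pickle=True).item(); o,p,R=pose(); print(p)
cmp(w,p,R,[(364,135),(300,135),(428,135)],[(342,157),(262,160),(418,160)],.047,p[2]+.0168+.028,190,100,5)
cmp(w,p,R,[(364,135)],[(72,565),(616,558),(344,560)],.047,p[2]+.0168+.028,190,100,5)
E
```

```text
[ 0.45100302 -0.02296288  0.04692989]
base tool x,z mm [[2.1, 68.1], [-6.2, 68.1], [10.5, 68.1]] held [[-0.7, 68.3], [-8.9, 68.0], [7.2, 68.0]]
base tool x,z mm [[2.1, 68.1]] held [[-30.6, 23.9], [29.6, 24.7], [-0.5, 24.5]]
```

```bash
python3 -m handwheel '[{"delta_pos":[1.8,4,0],"yaw":0.008},{"delta_pos":[1.8,8,0],"yaw":0.008},{"delta_pos":[1.8,11,0],"yaw":0.008},{"delta_pos":[1.8,11,0],"yaw":0.008},{"delta_pos":[1.8,11,0],"yaw":0.008}]'
python3 - <<'E'
from h import *
o,p,R=pose();print(p,o['wrist_force'])
w=snap('wrist');crop(w,190,100,330,240,5,'w37.png')
np.save('pics/w37.npy',w,allow_pickle=True)
go(.451,-.0242,.0182,-1.875)
E
```

```text
time: 56.7
tool_pos: [0.4497, -0.0246, 0.035]
ee_rot: [-1.571, 0.0, -1.875]
wrist_force: [-0.2, 0.4, -1.4]
width: 0.0598
[ 0.44973314 -0.02455679  0.03500088] [-0.24796692  0.40281765 -1.41793923]
t 56.8 pos [ 0.4499 -0.0246  0.0351] cur yaw -1.875 j6 1.69 -> delta [-0.7 16.9  1. ] yaw 0.000 alt -3.142
```

View pics/w37.png

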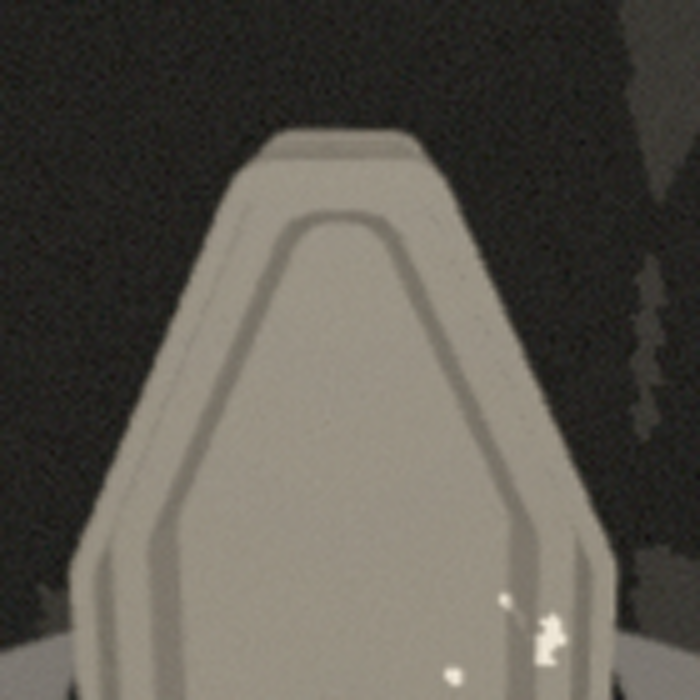

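```bash
python3 - <<'E'
from h import *
w=np.load('pics/w37.npy',allow_pickle=True).item(); o,p,R=pose()
cmp(w,p,R,[(344,130),(344,137)],[(342,158)],.047,p[2]+.0168+.028,190,100,5)
E
```

```text
base tool x,z mm [[-0.5, 69.3], [-0.5, 68.4]] held [[-0.7, 68.1]]
```

```bash
python3 -m handwheel '[{"delta_pos":[0,2,0.8],"yaw":0},{"delta_pos":[0,4,0.8],"yaw":0},{"delta_pos":[0,6,0.8],"yaw":0},{"delta_pos":[0,8,0.8],"yaw":0},{"delta_pos":[0,10,0.8],"yaw":0},{"delta_pos":[0,12,0.8],"yaw":0},{"delta_pos":[0,14,0.8],"yaw":0},{"delta_pos":[0,15,0.8],"yaw":0},{"delta_pos":[0,15,0.8],"yaw":0}]'
python3 -m handwheel '[{"delta_pos":[0,1,0],"yaw":0},{"delta_pos":[0,1.5,0],"yaw":0},{"delta_pos":[0,1.5,0],"yaw":0}]'
```

```text
time: 57.65
tool_pos: [0.4505, -0.0248, 0.02]
ee_rot: [-1.571, 0.0, -1.875]
wrist_force: [1.0, 0.3, -1.2]
width: 0.0597
time: 57.95
tool_pos: [0.4509, -0.0248, 0.0193]
ee_rot: [-1.57, 0.0, -1.875]
wrist_force: [-1.3, 0.1, 2.7]
width: 0.0597
```

```bash
python3 -m handwheel '[{"delta_pos":[0,1,0],"yaw":0},{"delta_pos":[0,1,0],"yaw":0},{"delta_pos":[0,1,0],"yaw":0}]'
python3 -m handwheel '[{"delta_pos":[0,-1,0],"yaw":0},{"delta_pos":[0,-1,0],"yaw":0},{"delta_pos":[0,-1,0],"yaw":0},{"delta_pos":[0,-1,0],"yaw":0},{"delta_pos":[0,-1,0],"yaw":0},{"delta_pos":[0,-1,0],"yaw":0}]' 20
python3 -m handwheel '[{"delta_pos":[0,-5,0],"yaw":0},{"delta_pos":[0,-30,0],"yaw":0},{"delta_pos":[0,-70,0],"yaw":0},{"delta_pos":[0,-110,0],"yaw":0},{"delta_pos":[0,-130,0],"yaw":0},{"delta_pos":[0,-140,0],"yaw":0},{"delta_pos":[0,-140,0],"yaw":0},{"delta_pos":[0,-140,0],"yaw":0}]' 0
python3 - <<'E'
from h import *
w=snap('wrist');o,p,R=pose();print(p)
c0=proj(w,[[.451,-.0244,.063]])[0]
trayfit(w,c0,.063,'b38.png',rad=85)
t=snap('top');crop(t,170,120,430,260,3,'t38.png')
t=snap('scene');crop(t,250,160,330,230,8,'s38.png')
go(.4497,-.3505,.13,2.876-np.pi/2)
E
```

```text
time: 58.25
tool_pos: [0.4512, -0.0245, 0.0189]
ee_rot: [-1.57, 0.001, -1.875]
wrist_force: [-2.1, 2.1, 6.0]
width: 0.0598
time: 58.85
tool_pos: [0.4505, -0.0248, 0.0185]
ee_rot: [-1.571, 0.0, -1.875]
wrist_force: [0.4, 0.9, 0.2]
width: 0.0865
time: 59.65
tool_pos: [0.4499, -0.0247, 0.1574]
ee_rot: [-1.573, -0.0, -1.875]
wrist_force: [0.6, 0.1, -0.1]
width: 0.0941
[ 0.44958454 -0.02466781  0.15679722]
len 122.4 wid 61.9 mm org [ 0.4527 -0.0248] heading -0.278
t 59.8 pos [ 0.4496 -0.0247  0.1568] cur yaw -1.875 j6 1.69 -> delta [310.8  26.5  97.8] yaw -0.039 alt 3.103
```

View pics/b38.png

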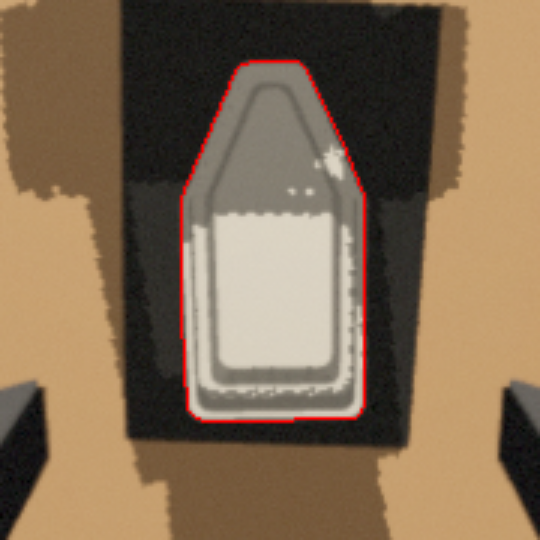

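View pics/s38.png

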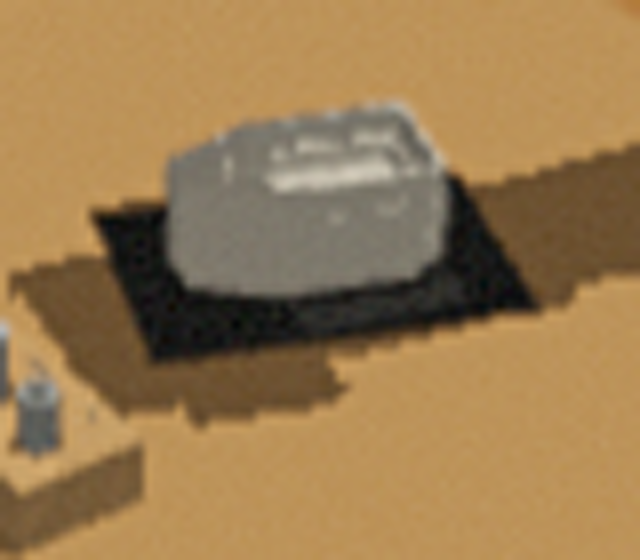

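View pics/t38.png

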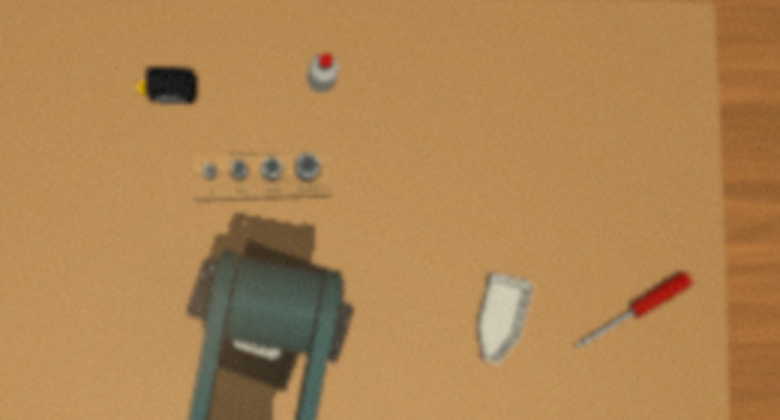

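```bash
python3 -m handwheel '[{"delta_pos":[20,0,6],"yaw":-0.01},{"delta_pos":[60,0,19],"yaw":-0.02},{"delta_pos":[105,5,33],"yaw":-0.039},{"delta_pos":[150,10,47],"yaw":-0.039},{"delta_pos":[195,15,61],"yaw":-0.039},{"delta_pos":[240,20,75],"yaw":-0.039},{"delta_pos":[285,26,89],"yaw":-0.039},{"delta_pos":[311,26,98],"yaw":-0.039},{"delta_pos":[311,26,98],"yaw":-0.039},{"delta_pos":[311,26,98],"yaw":-0.039},{"delta_pos":[311,26,98],"yaw":-0.039}]'
python3 -m handwheel '[{"delta_pos":[0,0,0],"yaw":0}]'
python3 - <<'E'
from h import *
w=snap('wrist');o,p,R=pose();print(p)
c0=proj(w,[[.45,-.3505,.028]])[0];print(c0)
org,hd=trayfit(w,c0,.028,'c39.png',rad=85)
go(*org,-.0165,hd+np.pi/2)
E
```

```text
time: 60.9
tool_pos: [0.4509, -0.3496, 0.1321]
ee_rot: [-1.572, 0.001, -1.835]
wrist_force: [0.5, -1.1, 0.4]
width: 0.0938
time: 61.0
tool_pos: [0.4512, -0.3495, 0.1328]
ee_rot: [-1.571, 0.0, -1.834]
wrist_force: [-0.1, 0.6, 0.5]
width: 0.0944
[ 0.45130356 -0.34964255  0.13293106]
[260.08187349 188.84286518]
len 121.7 wid 60.7 mm org [ 0.4512 -0.3508] heading 2.878
t 61.0 pos [ 0.4513 -0.3496  0.1329] cur yaw -1.834 j6 1.08 -> delta [1.200e+00 1.494e+02 1.000e-01] yaw 0.000 alt -3.141
```

View pics/c39.png

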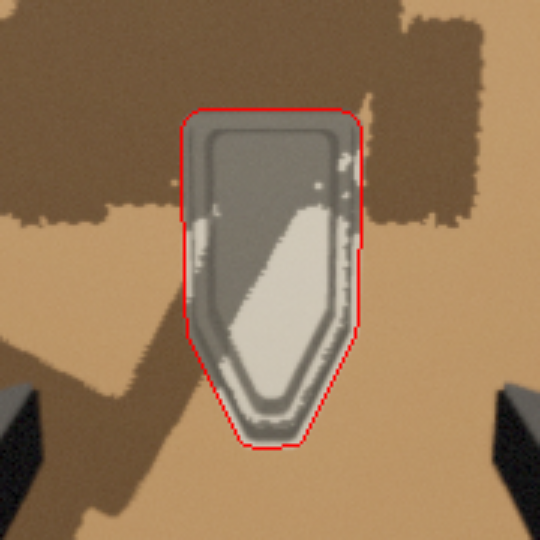

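```bash
python3 -m handwheel '[{"delta_pos":[1,20,0],"yaw":0},{"delta_pos":[1,50,0],"yaw":0},{"delta_pos":[1,80,0],"yaw":0},{"delta_pos":[1,105,0],"yaw":0},{"delta_pos":[1,125,0],"yaw":0},{"delta_pos":[1,140,0],"yaw":0},{"delta_pos":[1,147,0],"yaw":0},{"delta_pos":[1,149,0],"yaw":0},{"delta_pos":[1,149,0],"yaw":0},{"delta_pos":[1,149,0],"yaw":0}]'
python3 -m handwheel '[{"delta_pos":[0,0,0],"yaw":0},{"delta_pos":[0,0,0],"yaw":0}]'
python3 - <<'E'
from h import *
go(.4512,-.3508,-.0165,2.878+np.pi/2)
E
```

```text
time: 62.05
tool_pos: [0.4515, -0.3526, -0.015]
ee_rot: [-1.569, -0.001, -1.836]
wrist_force: [0.4, 0.1, 0.5]
width: 0.0939
time: 62.25
tool_pos: [0.4511, -0.3523, -0.0155]
ee_rot: [-1.57, -0.001, -1.836]
wrist_force: [-0.6, -0.3, -0.7]
width: 0.094
t 62.2 pos [ 0.4511 -0.3523 -0.0155] cur yaw -1.836 j6 1.07 -> delta [-1.5  1.  -0.3] yaw -0.002 alt 3.140
```

```bash
python3 -m handwheel '[{"delta_pos":[-1.5,0.5,0],"yaw":0},{"delta_pos":[-1.5,0.5,0],"yaw":0},{"delta_pos":[-1.5,0.5,0],"yaw":0}]'
python3 -m handwheel '[{"delta_pos":[0,0,0],"yaw":0},{"delta_pos":[0,0,0],"yaw":0},{"delta_pos":[0,0,0],"yaw":0},{"delta_pos":[0,0,0],"yaw":0},{"delta_pos":[0,0,0],"yaw":0},{"delta_pos":[0,0,0],"yaw":0},{"delta_pos":[0,0,0],"yaw":0},{"delta_pos":[0,0,0],"yaw":0}]' 255
python3 -m handwheel '[{"delta_pos":[0,-5,0],"yaw":0},{"delta_pos":[0,-15,0],"yaw":0},{"delta_pos":[0,-35,0],"yaw":0},{"delta_pos":[0,-60,0],"yaw":0},{"delta_pos":[0,-85,0],"yaw":0},{"delta_pos":[0,-110,0],"yaw":0},{"delta_pos":[0,-125,0],"yaw":0},{"delta_pos":[0,-125,0],"yaw":0}]'
python3 - <<'E'
from h import *
crop(snap('wrist'),100,60,420,300,2.4,'w40.png')
go(.451,-.0245,.11,1.267)
E
```

```text
time: 62.55
tool_pos: [0.4511, -0.3503, -0.0169]
ee_rot: [-1.571, 0.0, -1.836]
wrist_force: [-0.1, -0.0, 0.1]
width: 0.0939
time: 63.35
tool_pos: [0.4511, -0.3505, -0.0169]
ee_rot: [-1.571, -0.0, -1.836]
wrist_force: [-0.4, -0.8, -0.5]
width: 0.0596
time: 64.15
tool_pos: [0.4526, -0.3517, 0.1117]
ee_rot: [-1.565, -0.003, -1.836]
wrist_force: [0.5, -0.2, -2.0]
width: 0.0601
t 64.2 pos [ 0.4517 -0.3509  0.1094] cur yaw -1.836 j6 1.08 -> delta [-314.8   -1.1  -86.2] yaw 0.039 alt -3.103
```

View pics/w40.png

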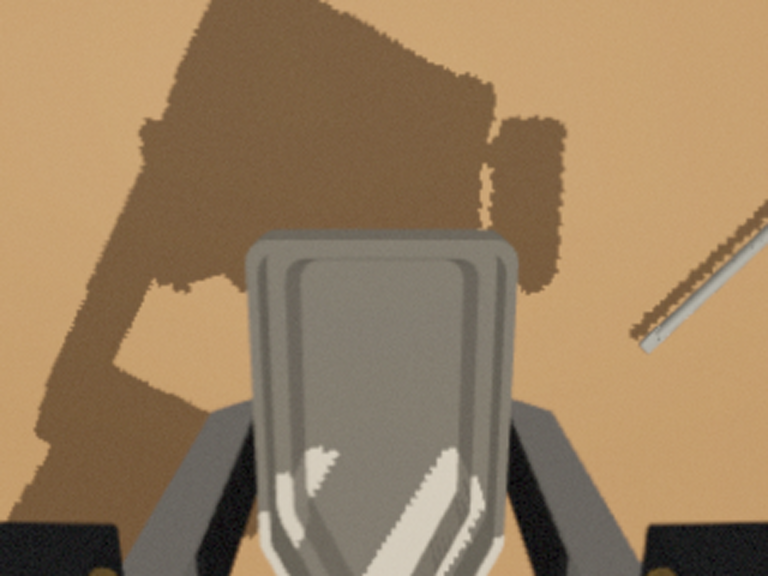

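```bash
python3 -m handwheel '[{"delta_pos":[-10,0,-3],"yaw":-0.1},{"delta_pos":[-35,0,-10],"yaw":-0.24},{"delta_pos":[-65,0,-18],"yaw":-0.38},{"delta_pos":[-97,0,-27],"yaw":-0.52},{"delta_pos":[-130,0,-36],"yaw":-0.66},{"delta_pos":[-163,0,-45],"yaw":-0.8},{"delta_pos":[-196,0,-54],"yaw":-0.94},{"delta_pos":[-229,0,-63],"yaw":-1.08},{"delta_pos":[-262,0,-72],"yaw":-1.22},{"delta_pos":[-292,0,-80],"yaw":-1.36},{"delta_pos":[-310,0,-85],"yaw":-1.5},{"delta_pos":[-315,0,-86],"yaw":-1.64}]'
python3 - <<'E'
from h import *
go(.451,-.0245,.11,1.267)
E
```

```text
time: 65.4
tool_pos: [0.4491, -0.0216, 0.1061]
ee_rot: [-1.57, 0.004, -0.187]
wrist_force: [0.5, -0.9, -0.9]
width: 0.0595
t 65.4 pos [ 0.4491 -0.0216  0.1061] cur yaw -0.187 j6 0.01 -> delta [ 2.4 -3.9 -2.5] yaw -1.454 alt 1.687
```

```bash
python3 -m handwheel '[{"delta_pos":[0,0,0],"yaw":-0.13},{"delta_pos":[0,0,0],"yaw":-0.27},{"delta_pos":[0,0,0],"yaw":-0.41},{"delta_pos":[0,0,0],"yaw":-0.55},{"delta_pos":[0,0,0],"yaw":-0.69},{"delta_pos":[0,0,0],"yaw":-0.83},{"delta_pos":[0,0,0],"yaw":-0.97},{"delta_pos":[0,0,0],"yaw":-1.11},{"delta_pos":[0,0,0],"yaw":-1.25},{"delta_pos":[0,0,0],"yaw":-1.38},{"delta_pos":[0,10,0],"yaw":-1.454},{"delta_pos":[0,30,0],"yaw":-1.454}]'
python3 -m handwheel '[{"delta_pos":[0,10,0],"yaw":0},{"delta_pos":[0,18,0],"yaw":0},{"delta_pos":[0,18,0],"yaw":0},{"delta_pos":[0,18,0],"yaw":0},{"delta_pos":[0,18,0],"yaw":0}]'
python3 - <<'E'
from h import *
o,p,R=pose();print(p,o['wrist_force'])
w=snap('wrist');crop(w,190,100,330,240,5,'w41.png')
np.save('pics/w41.npy',w,allow_pickle=True)
go(.451,-.0245,.05,1.267)
E
```

```text
time: 66.6
tool_pos: [0.4509, -0.0239, 0.0776]
ee_rot: [-1.571, -0.0, 1.259]
wrist_force: [-0.3, 0.5, -1.1]
width: 0.0596
time: 67.1
tool_pos: [0.4513, -0.024, 0.061]
ee_rot: [-1.572, -0.0, 1.258]
wrist_force: [-0.1, 0.1, -1.1]
width: 0.0595
[ 0.45131617 -0.02401794  0.06097492] [-0.11958367  0.13953605 -1.1256952 ]
t 67.2 pos [ 0.4514 -0.024   0.0611] cur yaw 1.258 j6 -1.44 -> delta [-0.6 11.1  0.2] yaw -0.009 alt 3.133
```

View pics/w41.png

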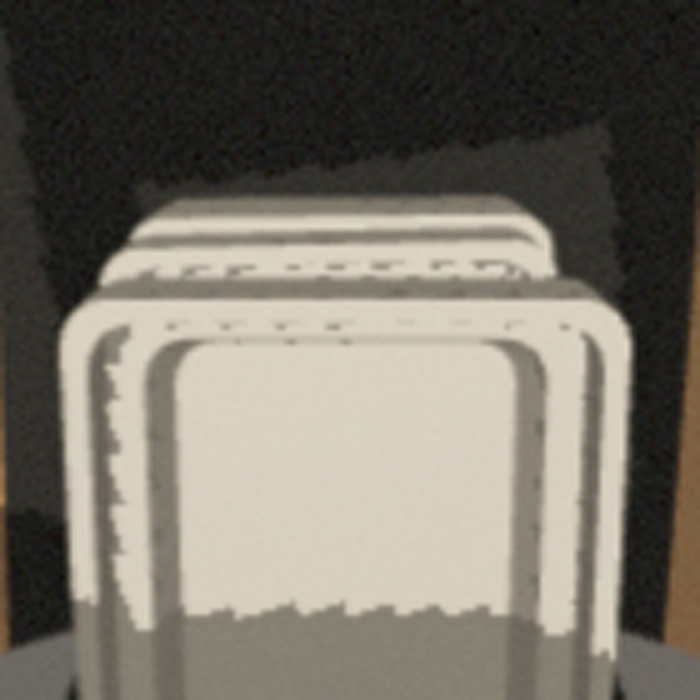

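```bash
python3 - <<'E'
from h import *
w=np.load('pics/w41.npy',allow_pickle=True).item(); o,p,R=pose()
z=p[2]+.0169+.028
cmp(w,p,R,[(200,247),(335,246),(480,242),(100,280),(556,275)],[(200,299),(345,298),(490,298),(60,345),(631,345)],.063,z,190,100,5)
cmp(w,p,R,[(200,214),(342,213),(480,213),(132,236),(553,240)],[(345,298)],.047,z,190,100,5)
E
```

```text
base tool x,z mm [[-19.1, 51.7], [-1.2, 51.8], [17.9, 52.4], [-32.5, 47.4], [28.1, 48.0]] held [[-15.2, 51.8], [0.2, 51.9], [15.5, 51.9], [-30.2, 46.9], [30.7, 46.9]]
base tool x,z mm [[-20.5, 54.3], [-0.3, 54.4], [19.2, 54.5], [-30.2, 51.2], [29.7, 50.7]] held [[0.2, 51.9]]
```

```bash
python3 -m handwheel '[{"delta_pos":[-0.8,2,-0.4],"yaw":-0.022},{"delta_pos":[-0.8,5,-0.4],"yaw":-0.022},{"delta_pos":[-0.8,8,-0.4],"yaw":-0.022},{"delta_pos":[-0.8,9,-0.4],"yaw":-0.022},{"delta_pos":[-0.8,9,-0.4],"yaw":-0.022},{"delta_pos":[-0.8,9,-0.4],"yaw":-0.022}]'
python3 - <<'E'
from h import *
o,p,R=pose();print(p,o['wrist_force'])
w=snap('wrist');crop(w,190,100,330,240,5,'w42.png')
np.save('pics/w42.npy',w,allow_pickle=True)
E
```

```text
time: 67.75
tool_pos: [0.4508, -0.0248, 0.0511]
ee_rot: [-1.571, -0.0, 1.28]
wrist_force: [-0.8, 0.9, -1.8]
width: 0.0594
[ 0.45077914 -0.0247819   0.05113143] [-0.83079158  0.90290959 -1.84973412]
```

View pics/w42.png

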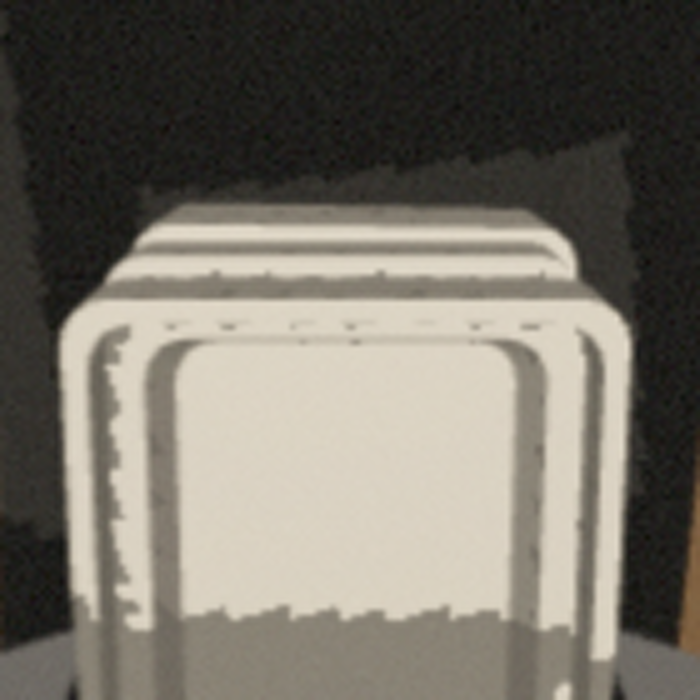

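```bash
python3 - <<'E'
from h import *
w=np.load('pics/w42.npy',allow_pickle=True).item(); o,p,R=pose()
z=p[2]+.0169+.028
cmp(w,p,R,[(200,257),(342,256),(480,254),(107,282),(577,282)],[(345,300),(60,345),(631,345)],.063,z,190,100,5)
E
```

```text
base tool x,z mm [[-18.2, 51.7], [-0.3, 51.9], [17.1, 52.1], [-30.1, 48.6], [29.5, 48.6]] held [[0.1, 51.7], [-30.3, 46.9], [30.6, 46.9]]
```

Aligned within 0.5 mm, so I'm lowering it.

```bash
python3 -m handwheel '[{"delta_pos":[0,2,0],"yaw":0},{"delta_pos":[0,4,0],"yaw":0},{"delta_pos":[0,6,0],"yaw":0},{"delta_pos":[0,8,0],"yaw":0},{"delta_pos":[0,10,0],"yaw":0},{"delta_pos":[0,12,0],"yaw":0},{"delta_pos":[0,14,0],"yaw":0},{"delta_pos":[0,15,0],"yaw":0},{"delta_pos":[0,15,0],"yaw":0}]'
python3 -m handwheel '[{"delta_pos":[0,1,0],"yaw":0},{"delta_pos":[0,1.5,0],"yaw":0},{"delta_pos":[0,1.5,0],"yaw":0}]'
```

```text
time: 68.7
tool_pos: [0.4507, -0.0247, 0.036]
ee_rot: [-1.57, -0.0, 1.28]
wrist_force: [-0.6, 0.0, -0.1]
width: 0.0597
time: 69.0
tool_pos: [0.4511, -0.0249, 0.0352]
ee_rot: [-1.572, -0.0, 1.28]
wrist_force: [-1.1, 0.1, 2.1]
width: 0.0597
```

```bash
python3 -m handwheel '[{"delta_pos":[0,1,0],"yaw":0},{"delta_pos":[0,1,0],"yaw":0},{"delta_pos":[0,1,0],"yaw":0}]'
python3 -m handwheel '[{"delta_pos":[0,-1,0],"yaw":0},{"delta_pos":[0,-1,0],"yaw":0},{"delta_pos":[0,-1,0],"yaw":0},{"delta_pos":[0,-1,0],"yaw":0},{"delta_pos":[0,-1,0],"yaw":0},{"delta_pos":[0,-1,0],"yaw":0}]' 20
python3 -m handwheel '[{"delta_pos":[0,-5,0],"yaw":0},{"delta_pos":[0,-30,0],"yaw":0},{"delta_pos":[0,-70,0],"yaw":0},{"delta_pos":[0,-110,0],"yaw":0},{"delta_pos":[0,-130,0],"yaw":0},{"delta_pos":[0,-140,0],"yaw":0},{"delta_pos":[0,-140,0],"yaw":0},{"delta_pos":[0,-140,0],"yaw":0}]' 0
python3 - <<'E'
from h import *
w=snap('wrist');o,p,R=pose();print(p)
c0=proj(w,[[.451,-.0244,.079]])[0]
trayfit(w,c0,.079,'b43.png',rad=90)
t=snap('scene');crop(t,250,150,330,220,8,'s43.png')
crop(t,150,70,450,290,2.6,'S43.png')
E
```

```text
time: 69.3
tool_pos: [0.4513, -0.0251, 0.0341]
ee_rot: [-1.572, 0.0, 1.28]
wrist_force: [-0.3, -0.9, 3.4]
width: 0.0597
time: 69.9
tool_pos: [0.4508, -0.0247, 0.0346]
ee_rot: [-1.571, -0.0, 1.28]
wrist_force: [0.1, 0.6, 0.1]
width: 0.0864
time: 70.7
tool_pos: [0.4501, -0.0247, 0.1734]
ee_rot: [-1.569, 0.0, 1.28]
wrist_force: [0.6, 0.4, 0.4]
width: 0.094
[ 0.44982953 -0.02461691  0.17284298]
len 126.6 wid 62.4 mm org [ 0.451  -0.0247] heading -0.292
```

View pics/b43.png

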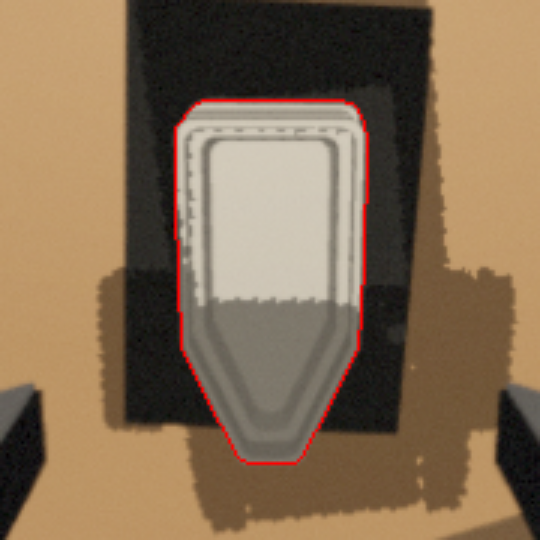

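View pics/s43.png

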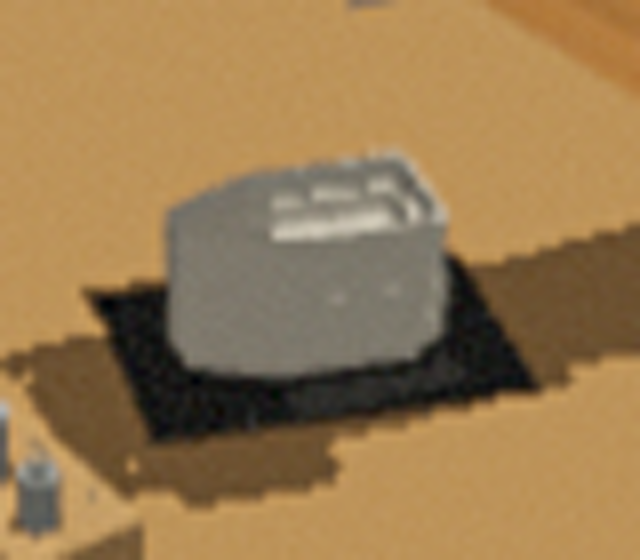

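View pics/S43.png

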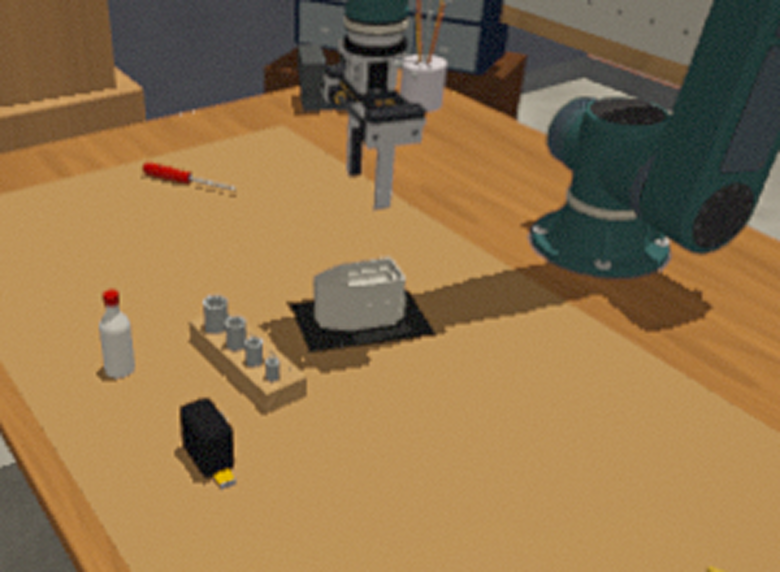

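```bash
python3 -c "
from bench import robot
print(robot.get_obs()['time']); print(robot.close_job())"
```

```text
70.8
the job is handed in; nothing more can be done
None
```

I cleared the bench and handed the job in at 70.8 s; no verdict was reported. All four sockets stand in their own holes, placed in order 17, 22, 27, 32 mm. The three other trays are nested on the base tray on the mat. There was one empty tray on the bench, so the fifth tray was absent.

- **Missed grasp:** My first try at the 17 mm socket closed above it. The fingertips sit about 31 mm higher than the reported tool position, as two camera views showed. I allowed for that on every later move, and nothing was disturbed.
- **Sockets:** The last pictures show each one upright in its dotted hole.
- **Tray stack:**
  - Each tray met firm contact as it seated. The tool height at release rose by 16.1 mm per tray, so all look fully home.
  - The top tray measured at (0.451, -0.025) with heading -0.29, against (0.4515, -0.024) and -0.30 for the base.
- **Middle tray:** The former empty tray, second above the base, sits 2 to 3 mm forward and about 0.02 rad turned within its play. That is within the allowed limits.
- **Camera disagreement:** Wrist-camera outlines came out 1 to 2 mm too large, and up to 6 mm in length on the finished stack, where the lower rims show.
- **Bystanders:** The glue bottle, tape measure and screwdriver look unmoved in the pictures. I did not measure their positions at the end. The bracket was mostly out of view in the last picture, but the arm did not work near it.

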